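Load the spray turntable

TASK

Load the free-turning spray turntable: the thick black cap goes on the sloping rest whose tall keeper has two brass studs, the thin black cap on the one whose low keeper has one stud. Lay each flat on its slope and slide it down under the keeper until you feel it touch both stop posts, but do not shove the stop along: it is set for this job and only lightly clamped. The turntable has no brake and is already set at its angle for the spray gun, so do not let it turn, and leave the domed cap, the bracket and the grey screwdriver where they are.

Things in the scene. Friction and masses are not known exactly. Their poses are not given: they have to be found in the camera images.
- thick_cap_center (a point): Centre of the thick black cap, half-way up: a plain solid round disc, 54 mm across (52 mm at the grip), 19 mm high, 25 g, lying flat in the tray, underside at the tray floor. Its z axis is the cap's axis, pointing out of the face that is up at the start.
- thin_cap_center (a point): Centre of the thin black cap, half-way up: a plain solid round disc, 52 mm across (50 mm at the grip), 12 mm high, 25 g, lying flat in the tray. Its z axis is the cap's axis, pointing out of the face that is up at the start.
- rest_tall: Rest for the thick cap: sloping tongue, 104x44 mm, rubber-faced so that the cap does not slide down by itself, tilted 30 degrees, facing outward and up; turns with the deck. Origin on its face: with the stop at its lowest setting, a cap's underside is centred here when home. x: up the slope toward the turntable axis, y: level, sideways, z: square out of the slope. The face ends 32 mm below the origin.
- top_end_tall (a point): Middle of the upper end of this rest's tongue, 72 mm up from its origin. Near the lower end stand two 8 mm posts (the stop) under a keeper bridge with two brass studs, 43 mm wide, 3 mm thick, 22.5 mm off the face, which covers the lowest 15 mm of the cap when home. The stop stands 0 to 20 mm up from its lowest setting (place not reported: feel for it); it slips along the slope at 5 N.
- rest_low: Rest for the thin cap: sloping tongue, 104x44 mm, rubber-faced so that the cap does not slide down by itself, tilted 30 degrees, facing outward and up; turns with the deck. Origin on its face: with the stop at its lowest setting, a cap's underside is centred here when home. x: up the slope toward the turntable axis, y: level, sideways, z: square out of the slope. The face ends 32 mm below the origin.
- top_end_low (a point): Middle of the upper end of this rest's tongue, 72 mm up from its origin. Near the lower end stand two 8 mm posts (the stop) under a keeper bridge with one brass stud, 42 mm wide, 3 mm thick, 15.5 mm off the face, which covers the lowest 15 mm of the cap when home. The stop stands 0 to 20 mm up from its lowest setting (place not reported: feel for it); it slips along the slope at 5 N.
- deck_mark (a point): Dark index rib on the turntable's rim, between the two rests to be loaded, 126 mm from the axis. The deck is a grey steel disc 260 mm across, upper face 47 mm above the tray floor; at its centre a black knob, 40 mm across, up to 98 mm above the floor. A third rest, on the far side, is already loaded.
- deck_plate (a joint): Angle of the free turntable deck, rad, growing anticlockwise seen from above. It turns almost without friction and has no spring and no detent.
- domed_cap_center (a point): Centre of the domed cream cap (56 mm across, 28 mm high) lying among the others: not to be loaded, leave it alone.
- bracket_center (a point): Yellow zinc bracket, 63x43x36 mm: leave it alone.
- driver_center (a point): Grey screwdriver, 148 mm long, 30 mm thick: leave it alone.
There are look-alikes about, which are no part of the job. Leave any pink look-alike of the part that bears thick_cap_center alone.

How it is judged:
At the end, for the whole second after the job is handed in: Thick cap on the tall-keeper rest, thin cap on the low-keeper rest: each flat on its slope (7 degrees, 3 mm), its rim within about 2.5 mm of both stop posts, released, at rest; posts within 5 mm and the deck's index rib within 5.5 mm of where they started, deck still (distance between thick_cap_center and stop_tall_c3 below 0.0327 m and distance between thick_cap_center and stop_tall_c4 below 0.0327 m and distance of each of stop_tall_c3, stop_tall_c4, stop_low_c2, stop_low_c3 from where it was at the start of the episode below 0.005 m and z of thick_cap_center in the frame of rest_tall between 0.0065 and 0.0125 m and angle between the z axis of thick_cap_center and the z axis of rest_tall, either way round below 0.12 rad and linear speed of each of thick_cap, thin_cap below 0.02 m/s and contact force between the fingers and thick_cap below 0.05 N and distance between thin_cap_center and stop_low_c2 below 0.0317 m and distance between thin_cap_center and stop_low_c3 below 0.0317 m and z of thin_cap_center in the frame of rest_low between 0.003 and 0.009 m and angle between the z axis of thin_cap_center and the z axis of rest_low, either way round below 0.12 rad and contact force between the fingers and thin_cap below 0.05 N and distance of deck_mark from where it was at the start of the episode below 0.0055 m and velocity of joint deck_plate between -0.02 and 0.02 rad/s); the robot touches nothing.
It fails at once if the turntable was spun: its index rib went more than 30 mm from its start (distance of deck_mark from where it was at the start of the episode above 0.03 m).
It fails at once if the domed cap was moved more than 20 mm (distance of domed_cap_center from where it was at the start of the episode above 0.02 m).
It fails at once if the bracket was moved more than 20 mm (distance of bracket_center from where it was at the start of the episode above 0.02 m).
It fails at once if the grey screwdriver was moved more than 20 mm (distance of driver_center from where it was at the start of the episode above 0.02 m).
It also fails if it takes over 64 s, if anything falls off the work surface, if the arm or the gripper's body presses on something with over 40 N, if the wrist force passes 120 N, or if a joint passes its speed limit or range.

ROBOT

A 7-joint arm with a two-finger parallel gripper is mounted at the origin on a cart in front of the work surface, level with it; the furniture and walls round the work are solid. World frame = base frame: x ahead of the robot, y to its left, z up, the work surface at z = 0. Lengths are in m, angles in rad, forces in N, time in s.
With the tool pointing down it reaches from about 0.425 to 0.875 m from the base axis. Payload 9.9 kg.
Tool frame: the origin (TCP) lies midway between the tips of the shut fingers; the grasp point (between the pads) lies 19 mm behind it; z points along the fingers, y is the line along which they close (so a half turn about z gives the same grasp; the last joint's range is limited). The gripper opens to 85 mm and grips with 20 to 120 N. Pads are 22 mm wide; open, the fingers measure 114 mm over their backs; the gripper's body (76 mm by 85 mm) begins 54 mm behind the grasp point. The pads swing forward as they close: fully open they stand 13 mm farther back than shut.
Start: joints at [-1.43, 0.576, 0.025, 1.437, -0.015, 1.129, -0.057], TCP at [0.15, 0.658, 0.231] pointing down, gripper open.
Joint ranges: [-2.76, 2.76], [-0.34, 2.15], [-1.52, 1.57], [0.19, 2.46], [-1.09, 4.23], [0.17, 1.99], [-2.82, 2.82]. Speed limits (rad/s): [2.22, 2.22, 3.01, 3.01, 3.14, 3.14, 3.14].

INTERFACE

Orientations are given as [roll, pitch, yaw] about the fixed x, y, z axes, in that order (R = Rz(yaw) Ry(pitch) Rx(roll)).
In Python, from rig import arm gives the robot as it stands.
- The arm moves only by the tool play_rows, never from a script. Its argument "commands" is a list of rows, each a list of 3 entries, a list of its own where there are three numbers: the shift along the tool's x, y, z as a fraction of full scale, then the turn, a rotation vector about the tool's x, y, z as a fraction of full scale, then the opening, from 0 (shut) to 1 (fully open). In form: [[[dx, dy, dz], [ax, ay, az], grip], ...]. A call has 1 to 20 rows; each row shifts and turns the commanded pose from where the row before left it, along the tool's axes as they then stand; what a row does not reach is not made up. Full scale, the value 1, is 50 cm for a shift and 45 degrees for a turn. A row lasts 1/10 s, in which the tool goes at most 50 mm and 8.59 degrees, less where a joint would pass 70% of its speed; a pose out of reach is approached as far as the arm can. A call with a number of a shift or a turn outside -1 to 1 is refused whole. A call with a gripper value outside its range is refused whole. The fingers move at their own pace and stop on an object; "newtons" is the grip in N (left out, the last holds). Time passes only in rows, so rows that do not move let the fingers close. It gives the time, the measured TCP pose, the force, the opening and the grip force at its end, in the units of the state.
- arm.observe(): the state, without advancing time (a new reading comes with each control period).
- arm.get_image(name): name is "scene" or "side" or "wrist"; returns the picture (420x560x3 uint8, red, green, blue); there is no depth.
- arm.camera_model(name): a dict with "K" (3x3 intrinsics, pixels), "D" ([k1, k2, p1, p2, k3] as OpenCV has them; the pictures are not rectified), "pose" (4x4, takes a point from camera to world coordinates). Camera axes: x right, y up, looking along -z (the intrinsics and any distortion apply to the point x, -y, -z); pixel columns grow to the right and rows downward; lengths in m; the calibration is good to about 2 mm. A picture is of the moment at which its call begins: read the wrist's pose just before it. camera_model takes no time and is no camera call; for the wrist camera it gives the pose at the moment of the call.
- arm.sign_off(): hands the job in; it is judged then, once.
Trained networks look in the newest picture that a camera, given by its name, has taken for a name from the list of things; names that differ only in an ending like _2 or _b are one class to them, and where a whole thing is asked for, a point or a joint stands for the part that bears it (a point fixed in the world has none). Each returns a list of dicts, best first, with "confidence" (0 to 1); they miss things now and then, are a little off and sometimes report something else, mostly with a low value. They report only what shows in the picture. A call takes as long as a camera call. They do not tell look-alikes from the thing itself.
- arm.cut_out(target, camera): "region" (420x560 bool, what is visible of it) and "bbox" ([left, top, right, bottom] in pixels, round what is visible of it).
- arm.spot_point(target, camera): "uv" ([column, row] in pixels: a listed point, or the origin of a listed thing).
The state is a dict: "t": time; "q": joint angles; "qvel": joint speeds; "tau": joint torques, N m; "ee_pos": TCP position; "eef_rot": TCP orientation; "wrist_force": force on the tool from outside, world axes, zero at the start; "ft_torque": the same for the moment, N m; "width": opening from 0.0 (shut) to 1.0 (fully open); "grasp_force": force on a finger pad.
Only numpy, scipy, OpenCV 4.12 (cv2) and the standard library are available. Lean on these libraries where they do the work, as an engineer would, in place of code of your own. Each camera call takes 0.05 s, during which the arm holds its last target. There are 200 camera calls.

## Working session

There is one attempt and no reset: what is moved stays moved. The work goes in short steps, Python scripts to look and compute and a tool call to move; the robot and the scene stay as the last step left them, time stands still between calls to the robot, and variables do not carry over. Pictures are saved under pics/ and viewed, at most 10 in all, crops included, and the job is handed in when it is done.

Besides the shell and the picture viewer there is one more tool, called as name(argument=value, ...) on one line, values as JSON. play_rows: Moves the arm, as the interface text tells. Shift numbers are shares of 50 cm and turn numbers shares of 45 degrees, none past 1 either way. Its arguments: {"type":"object","properties":{"commands":{"type":"array","items":{"type":"array"}},"newtons":{"type":"number"}},"required":["commands"]}

```bash
mkdir -p pics; ls
cat > h.py <<'E'
from rig import arm
import numpy as np, cv2
def ray(cam,uv,m=None):
    m=m or arm.camera_model(cam); K=np.array(m["K"],float);D=np.array(m["D"],float);P=np.array(m["pose"])
    n=cv2.undistortPoints(np.array([[uv]],float),K,D)[0,0]
    d=P[:3,:3]@np.array([n[0],-n[1],-1.]); return P[:3,3],d/np.linalg.norm(d)
def atz(cam,uv,z,m=None):
    o,d=ray(cam,uv,m); return o+d*(z-o[2])/d[2]
def tri(rs):
    A=np.zeros((3,3));b=np.zeros(3)
    for o,d in rs:
        M=np.eye(3)-np.outer(d,d);A+=M;b+=M@o
    p=np.linalg.solve(A,b); return p,[np.linalg.norm((np.eye(3)-np.outer(d,d))@(p-o)) for o,d in rs]
def proj(cam,p,m=None):
    m=m or arm.camera_model(cam); P=np.linalg.inv(np.array(m["pose"])); c=P[:3,:3]@p+P[:3,3]
    return cv2.projectPoints(np.array([[c[0],-c[1],-c[2]]]),np.zeros(3),np.zeros(3),np.array(m["K"],float),np.array(m["D"],float))[0][0,0]
E
python3 - <<'E'
from h import *
np.set_printoptions(precision=4,suppress=True)
for c in ["scene","side"]:
    im=arm.get_image(c); cv2.imwrite(f"pics/{c}0.png",im[:,:,::-1])
    print(c,arm.camera_model(c)["pose"][:3,3] if hasattr(arm.camera_model(c)["pose"],'shape') else arm.camera_model(c)["pose"])
    for t in ["thick_cap_center","thin_cap_center","rest_tall","rest_low","top_end_tall","top_end_low","deck_mark","domed_cap_center","bracket_center","driver_center"]:
        print(t,[(np.round(r["uv"],1).tolist(),round(r["confidence"],2)) for r in arm.spot_point(t,c)[:4]])
print(arm.observe())
E
```

```text
pics
scene [-0.0317 -0.2556  0.8119]
thick_cap_center [([213.9, 240.2], 0.81), ([327.7, 219.9], 0.8)]
thin_cap_center [([157.2, 209.9], 0.72)]
rest_tall [([219.6, 169.7], 0.84)]
rest_low [([278.5, 174.7], 0.94)]
top_end_tall [([245.5, 148.3], 0.68)]
top_end_low [([263.5, 148.0], 0.72)]
deck_mark [([244.3, 197.0], 0.62)]
domed_cap_center [([299.0, 280.2], 0.93)]
bracket_center [([165.0, 248.0], 0.76)]
driver_center [([377.4, 312.2], 0.8)]
side [0.4562 1.0062 0.7894]
thick_cap_center [([330.1, 292.7], 0.66), ([304.0, 268.9], 0.65), ([242.9, 216.3], 0.63)]
thin_cap_center [([297.2, 312.6], 0.84)]
rest_tall [([242.6, 254.5], 0.84)]
rest_low [([229.3, 228.8], 0.71)]
top_end_tall [([220.2, 234.3], 0.96)]
top_end_low [([216.0, 222.7], 0.81), ([219.0, 236.9], 0.19)]
deck_mark [([262.0, 248.6], 0.92), ([302.6, 211.6], 0.26)]
domed_cap_center [([303.0, 212.7], 0.55)]
bracket_center [([331.8, 295.0], 0.57), ([238.4, 258.0], 0.21)]
driver_center [([303.8, 186.7], 0.45)]
{'t': 1.1, 'q': array([-1.4298,  0.5757,  0.0249,  1.4371, -0.015 ,  1.129 , -0.0565]), 'qvel': array([ 0.0006, -0.0003, -0.0001, -0.0002,  0.0008,  0.001 , -0.0013]), 'tau': array([ -0.0005, -76.5463,   2.2486, -28.631 ,   0.0154,   0.0024,
        -0.    ]), 'ee_pos': array([0.1504, 0.658 , 0.2313]), 'eef_rot': array([-3.1416, -0.    ,  2.9168]), 'wrist_force': array([ 0.5382,  0.203 , -0.245 ]), 'ft_torque': array([-0.0603,  0.0112, -0.0057]), 'grasp_force': 0.0, 'width': 0.9984847629275784}
```

Run:
```python
from h import *
np.set_printoptions(precision=4,suppress=True)
a=cv2.imread("pics/scene0.png");b=cv2.imread("pics/side0.png")
a=cv2.resize(a[100:350,110:410],None,fx=2.6,fy=2.4);b=cv2.resize(b[150:350,150:400],None,fx=3,fy=3)
cv2.imwrite("pics/a.png",a);cv2.imwrite("pics/b.png",b)
print("thick",atz("scene",(213.9,240.2),.0095),atz("side",(304,268.9),.0095),atz("scene",(327.7,219.9),.0095),atz("side",(242.9,216.3),.0095))
print("thin",atz("scene",(157.2,209.9),.006),atz("side",(297.2,312.6),.006))
for n,u,v in [("rt",(219.6,169.7),(242.6,254.5)),("rl",(278.5,174.7),(229.3,228.8)),("tt",(245.5,148.3),(220.2,234.3)),("tl",(263.5,148),(216,222.7)),("mark",(244.3,197),(262,248.6)),("dome",(299,280.2),(303,212.7)),("br",(165,248),(331.8,295)),("drv",(377.4,312.2),(303.8,186.7))]:
    print(n,*tri([ray("scene",u),ray("side",v)]))
```

```text
thick [0.4522 0.1563 0.0095] [0.4467 0.1651 0.0095] [ 0.6287 -0.0465  0.0095] [ 0.6308 -0.0517  0.0095]
thin [0.4675 0.3284 0.006 ] [0.4601 0.3078 0.006 ]
rt [0.5893 0.2167 0.0918] [np.float64(0.004832607531629432), np.float64(0.004832607531629475)]
rl [0.6456 0.0948 0.0766] [np.float64(0.0014430804235738086), np.float64(0.0014430804235736267)]
tt [0.6483 0.1816 0.1242] [np.float64(0.002037970812978069), np.float64(0.0020379708129783162)]
tl [0.6649 0.1425 0.1287] [np.float64(0.0021655067747435286), np.float64(0.002165506774743817)]
mark [0.5588 0.1409 0.0546] [np.float64(0.0046506823855874515), np.float64(0.004650682385587571)]
dome [ 0.4486 -0.063   0.0178] [np.float64(0.0056820623439108224), np.float64(0.00568206234391096)]
br [0.3821 0.2441 0.004 ] [np.float64(0.003516820436386425), np.float64(0.003516820436386559)]
drv [ 0.454  -0.2302  0.0067] [np.float64(0.0010009932252858984), np.float64(0.0010009932252860022)]
```

View pics/a.png

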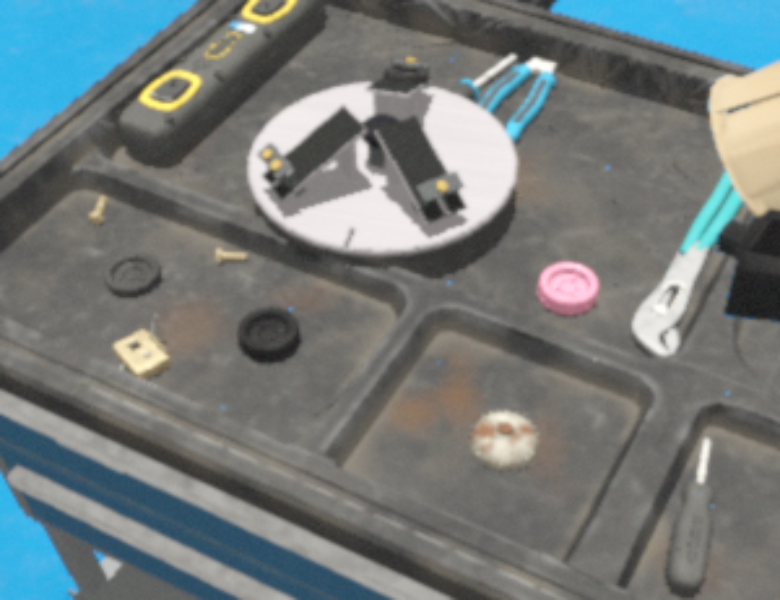

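View pics/b.png

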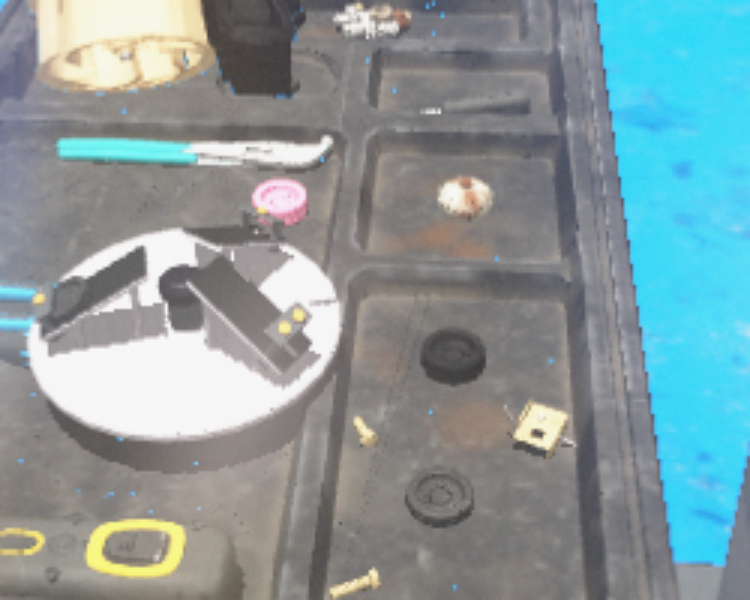

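```bash
cat >> h.py <<'E'
from scipy.spatial.transform import Rotation as Ro
np.set_printoptions(precision=4,suppress=True)
def pose():
    s=arm.observe(); return np.array(s["ee_pos"]),Ro.from_euler("xyz",s["eef_rot"])
def go(p,R,p0=None,R0=None):
    """turn (fraction of 45 deg, in tool axes) first, then shift in turned tool axes (fraction of .5 m)"""
    if p0 is None: p0,R0=pose()
    rv=(R0.inv()*R).as_rotvec(); sh=R.inv().apply(np.array(p)-p0)
    print("turn",rv/(np.pi/4),"deg",np.degrees(np.linalg.norm(rv)),"shift",sh/.5,"mm",np.linalg.norm(sh)*1e3)
def down(yaw): return Ro.from_euler("xyz",[np.pi,0,yaw])
E
python3 - <<'E'
from h import *
p,R=pose(); C=np.array(arm.camera_model("wrist")["pose"])
print(R.inv().apply(C[:3,3]-p)); print(R.as_matrix().T@C[:3,:3]); print(arm.camera_model("wrist")["K"])
def cen(t,c,i=0):
    r=arm.cut_out(t,c); return [(np.array(np.nonzero(q["region"])).mean(1)[::-1],q["bbox"],round(q["confidence"],2)) for q in r]
arm.get_image("scene");arm.get_image("side")
for t in ["thick_cap_center","thin_cap_center"]:
    for c in ["scene","side"]: print(t,c,cen(t,c))
go([.46,.24,.30],down(2.55)); go([.40,.22,.30],down(2.55))
E
```

```text
[ 0.0771  0.0009 -0.1421]
[[ 0.0024  0.9545  0.2983]
 [ 1.     -0.0024 -0.0002]
 [ 0.0005  0.2983 -0.9545]]
[[306.6178   0.     275.9717]
 [  0.     306.6178 213.7006]
 [  0.       0.       1.    ]]
thick_cap_center scene [(array([212.2637, 239.2768]), [202.9, 230.8, 222.6, 250.0], 0.81), (array([327.824 , 219.5086]), [313.1, 208.1, 338.7, 232.9], 0.81)]
thick_cap_center side [(array([300.2848, 268.3481]), [291.6, 257.7, 310.7, 276.6], 0.89), (array([243.7665, 216.4112]), [233.5, 210.7, 251.8, 224.8], 0.62), (array([295.7311, 315.1118]), [288.4, 307.7, 307.7, 323.9], 0.51)]
thin_cap_center scene [(array([160.2301, 213.6755]), [148.5, 203.7, 169.0, 226.0], 0.84)]
thin_cap_center side [(array([296.0646, 315.6512]), [287.1, 305.6, 308.8, 326.5], 0.68)]
turn [0.     0.0001 0.4669] deg 21.012379976979418 shift [-0.98   -0.3488 -0.1374] mm 524.6359227916918
turn [0.     0.0001 0.4669] deg 21.012379976979418 shift [-0.9027 -0.4489 -0.1374] mm 508.7478875596694
```

Run:
```python
from h import *
go([.52,.2,.33],down(2.55))
```

```text
turn [0.     0.0001 0.4669] deg 21.012379976979418 shift [-1.1243 -0.3482 -0.1974] mm 596.695306825642
```

play_rows(commands=[[[0,0,-0.066],[0,0,0.156],1],[[0,0,-0.066],[0,0,0.156],1],[[0,0,-0.066],[0,0,0.155],1],[[-0.08,-0.025,0],[0,0,0],1],[[-0.08,-0.025,0],[0,0,0],1],[[-0.08,-0.025,0],[0,0,0],1],[[-0.08,-0.025,0],[0,0,0],1],[[-0.08,-0.025,0],[0,0,0],1],[[-0.08,-0.025,0],[0,0,0],1],[[-0.08,-0.025,0],[0,0,0],1],[[-0.08,-0.025,0],[0,0,0],1],[[-0.08,-0.025,0],[0,0,0],1],[[-0.08,-0.025,0],[0,0,0],1],[[-0.08,-0.025,0],[0,0,0],1],[[-0.08,-0.025,0],[0,0,0],1],[[-0.08,-0.025,0],[0,0,0],1],[[-0.08,-0.025,0],[0,0,0],1],[[0,0,0],[0,0,0],1],[[0,0,0],[0,0,0],1]])

```text
t: 3.3
ee_pos: [0.5181, 0.1996, 0.3303]
eef_rot: [3.142, -0.0, 2.548]
wrist_force: [-0.4, 1.0, 0.0]
width: 0.998
grasp_force: 0.0
```

Run:
```python
from h import *
m=arm.camera_model("wrist"); im=arm.get_image("wrist"); cv2.imwrite("pics/w1.png",im[:,:,::-1])
print(pose()[0],pose()[1].as_euler("xyz"),m["pose"])
cv2.imwrite("pics/w1v.png",cv2.resize(im[:,:,::-1],(800,600)))
for t in ["thick_cap_center","thin_cap_center","rest_tall","rest_low","top_end_tall","top_end_low","deck_mark","domed_cap_center","bracket_center"]:
    print(t,[(np.round(r["uv"],1).tolist(),round(r["confidence"],2)) for r in arm.spot_point(t,"wrist")[:3]])
    if "cap" in t:print([(np.array(np.nonzero(q["region"])).mean(1)[::-1],q["bbox"],round(q["confidence"],2)) for q in arm.cut_out(t,"wrist")])
```

```text
[0.5174 0.2009 0.3302] [ 3.1414 -0.0006  2.5499] [[ 0.5578 -0.7923 -0.2473  0.4543]
 [ 0.83    0.5321  0.1671  0.2434]
 [-0.0008 -0.2985  0.9544  0.4724]
 [ 0.      0.      0.      1.    ]]
thick_cap_center [([232.9, 150.4], 0.88), ([192.7, 301.6], 0.8)]
[(array([231.8035, 149.7437]), [213.3, 131.7, 252.5, 168.5], 0.79), (array([198.4639, 301.1905]), [186.2, 287.2, 212.0, 318.2], 0.61)]
thin_cap_center [([319.0, 91.1], 0.93)]
[(array([320.6349,  92.7918]), [302.9, 72.6, 338.2, 113.1], 0.69)]
rest_tall [([321.6, 220.8], 0.59)]
rest_low [([258.8, 286.1], 0.79), ([258.1, 221.7], 0.63)]
top_end_tall [([328.6, 277.2], 0.9)]
top_end_low [([49.3, 276.6], 0.64), ([304.7, 294.7], 0.61)]
deck_mark [([258.2, 219.5], 0.97), ([232.4, 150.7], 0.57)]
domed_cap_center [([114.3, 229.5], 0.82), ([246.3, 68.6], 0.5)]
[(array([116.5319, 226.748 ]), [98.9, 212.1, 133.3, 241.3], 0.82)]
bracket_center [([249.5, 67.6], 0.58)]
```

View pics/w1v.png

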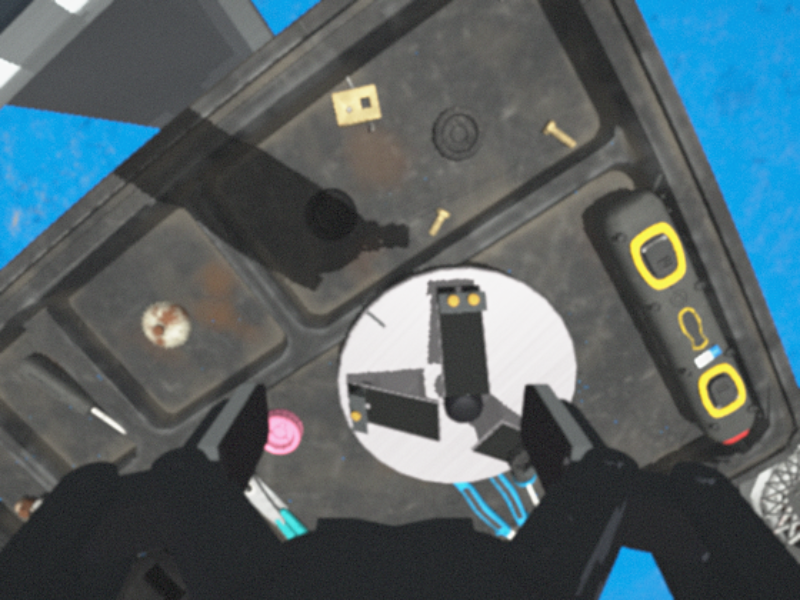

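Run:
```python
from h import *
S,D,W="scene","side","wrist"
P={"thick":{S:(213,239.8),D:(302.2,268.6),W:(232.3,150)},"thin":{S:(160.2,213.7),D:(296.4,315.6),W:(320.3,92.5)},
"rt":{S:(219.6,169.7),D:(242.6,254.5),W:(321.6,220.8)},"rl":{S:(278.5,174.7),D:(229.3,228.8),W:(258.8,286.1)},
"tt":{S:(245.5,148.3),D:(220.2,234.3),W:(328.5,277)},"tl":{S:(263.5,148),D:(216,222.7),W:(306.5,295.2)},
"mark":{S:(244.3,197),D:(262,248.6),W:(262.5,223)}}
for n,d in P.items():
    p,e=tri([ray(c,u) for c,u in d.items()]); print(n,p,np.array(e),"W+S",tri([ray(c,d[c]) for c in (S,W)])[0])
im=cv2.imread("pics/w1.png"); hsv=cv2.cvtColor(im,cv2.COLOR_BGR2HSV)
mk=((hsv[...,2]>170)&(hsv[...,1]<40)).astype(np.uint8); mk[:180]=0;mk[345:]=0;mk[:,:230]=0;mk[:,410:]=0
n,l,st,_=cv2.connectedComponentsWithStats(mk); 
mk=(l==1+st[1:,4].argmax()).astype(np.uint8); c=cv2.convexHull(np.vstack(cv2.findContours(mk,0,1)[0]))[:,0]
X=np.array([atz(W,u,.047)[:2] for u in c])
from scipy.optimize import least_squares
r=least_squares(lambda q:np.hypot(*(X-q[:2]).T)-q[2],[.67,.15,.13],loss="soft_l1",f_scale=.001);print("deck",r.x,np.abs(r.fun).mean())
print("thick@z",atz(W,(232,150),.0095),"thin",atz(W,(320.5,92.7),.006),"mark",atz(W,(262.5,223),.049),atz(S,(244.3,197),.049))
# dark tongue masks
```

```text
thick [0.4536 0.162  0.0063] [0.0017 0.0024 0.0025] W+S [0.4557 0.1628 0.0026]
thin [0.4608 0.3159 0.0052] [0.0012 0.0009 0.0019] W+S [0.4599 0.3153 0.0066]
rt [0.5909 0.2193 0.0922] [0.0061 0.0046 0.0039] W+S [0.5956 0.223  0.0807]
rl [0.6419 0.0932 0.0762] [0.0043 0.0032 0.0064] W+S [0.6362 0.0924 0.0832]
tt [0.6497 0.1865 0.1246] [0.0047 0.0041 0.006 ] W+S [0.6595 0.1902 0.1104]
tl [0.6634 0.1475 0.127 ] [0.004  0.0063 0.0088] W+S [0.6688 0.1501 0.1159]
mark [0.5607 0.1437 0.0542] [0.0048 0.0059 0.0043] W+S [0.5667 0.1445 0.0487]
deck [0.6766 0.1766 0.1287] 0.0002389851000597653
thick@z [0.4548 0.1642 0.0095] thin [0.4593 0.3166 0.006 ] mark [0.5646 0.146  0.049 ] [0.5688 0.1435 0.049 ]
```

play_rows(commands=[[[-0.04,0,0.065],[0,0,0],1],[[-0.04,0,0.065],[0,0,0],1],[[-0.04,0,0.065],[0,0,0],1],[[-0.05,0,0.065],[0,0,0],1],[[0,0,0],[0,0,0],1],[[0,0,0],[0,0,0],1]])

```text
t: 4.55
ee_pos: [0.5881, 0.1527, 0.1998]
eef_rot: [-3.14, -0.001, 2.549]
wrist_force: [0.1, 0.3, 0.1]
width: 0.999
grasp_force: 0.0
```

Run:
```python
from h import *
import json
p,R=pose(); m=arm.camera_model("wrist"); im=arm.get_image("wrist"); cv2.imwrite("pics/w2.png",im[:,:,::-1])
json.dump({k:np.array(v).tolist() for k,v in m.items()},open("w2.json","w"))
print(p,R.as_euler("xyz"))
cv2.imwrite("pics/w2v.png",cv2.resize(im[100:400,140:540,::-1],(800,600),interpolation=cv2.INTER_CUBIC))
for t in ["rest_tall","rest_low","top_end_tall","top_end_low","deck_mark"]:
    print(t,[(np.round(r["uv"],1).tolist(),round(r["confidence"],2)) for r in arm.spot_point(t,"wrist")[:3]])
```

```text
[0.5881 0.1527 0.1998] [-3.1403 -0.0009  2.5489]
rest_tall [([349.3, 177.1], 0.64)]
rest_low [([251.8, 277.3], 0.79)]
top_end_tall [([355.8, 266.1], 0.87), ([47.4, 195.2], 0.59)]
top_end_low [([321.9, 295.6], 0.88)]
deck_mark [([247.1, 181.3], 0.72)]
```

View pics/w2v.png

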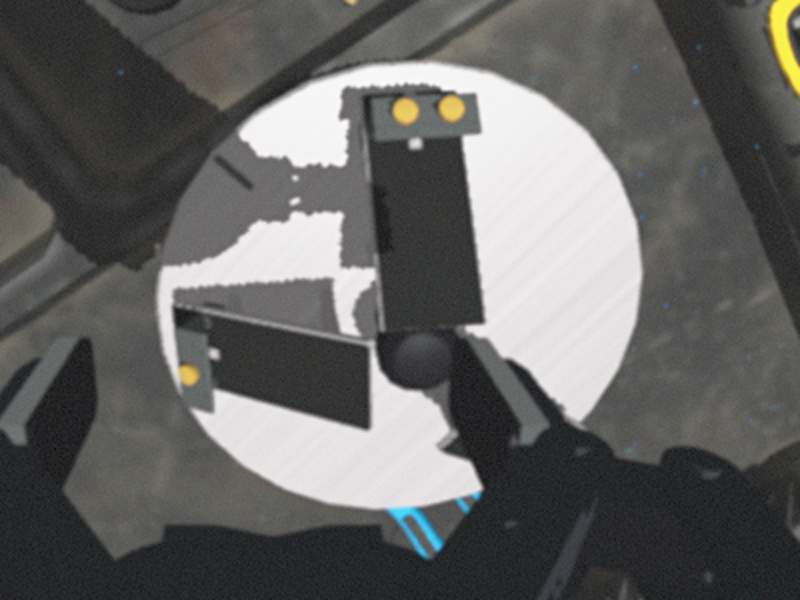

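```bash
cat > fit.py <<'E'
from h import *
import json
from scipy.optimize import least_squares
m=json.load(open("w2.json")); m={k:np.array(v) for k,v in m.items()}
v=lambda x,y:(x/2+140,y/2+100)
im=cv2.imread("pics/w2.png"); hsv=cv2.cvtColor(im,cv2.COLOR_BGR2HSV)
mk=((hsv[...,2]>150)&(hsv[...,1]<40)).astype(np.uint8); mk[:125]=0
n,l,st,_=cv2.connectedComponentsWithStats(mk); mk=(l==1+st[1:,4].argmax()).astype(np.uint8)
c=cv2.convexHull(np.vstack(cv2.findContours(mk,0,1)[0]))[:,0]
X=np.array([atz("wrist",u,.047,m)[:2] for u in c])
r=least_squares(lambda q:np.hypot(*(X-q[:2]).T)-q[2],[.67,.15,.13],loss="soft_l1",f_scale=.001);print("deck",r.x,np.abs(r.fun).mean())
ax=r.x[:2]
def frame(phi,r0,h,a):
    o=np.array([a[0]+r0*np.cos(phi),a[1]+r0*np.sin(phi),h]); u=np.array([np.cos(phi),np.sin(phi),0]);z=np.array([0,0,1.])
    x=-u*np.cos(np.pi/6)+z*.5; n=u*.5+z*np.cos(np.pi/6); return o,np.stack([x,np.cross(n,x),n],1)
T={"tall":[v(383,330),v(484,323),v(378,200),v(470,200),v(374,118),v(479,112)],"low":[v(371,345),v(370,430),v(290,329),v(290,410)]}
def res(q):
    out=[]
    for n,phi in (("tall",q[0]),("low",q[1])):
        o,R=frame(phi,q[2],q[3],q[4:6]); pr=lambda a,b,c:proj("wrist",o+R@np.array([a,b,c]),m)
        t=T[n]
        # sign: which corner
        cs=[pr(.072,s*.022,0) for s in (1,-1)]; es=[pr(-.0,s*.022,0) for s in (1,-1)]
        if np.linalg.norm(cs[0]-t[0])>np.linalg.norm(cs[1]-t[0]): cs=cs[::-1];es=es[::-1]
        for i in (0,1):
            out+=list(cs[i]-t[i]); d=(es[i]-cs[i])/np.linalg.norm(es[i]-cs[i]); w=np.array(t[2+i])-cs[i]; out.append(d[0]*w[1]-d[1]*w[0])
    return np.array(out+list((q[4:6]-ax)/.0015))
q=least_squares(res,[2.45,4.2,.07,.08,*ax]).x
if __name__=="__main__":
    print("phi",q[:2],np.degrees(q[:2]),"r0,h",q[2:4],"axis",q[4:],"res",np.round(res(q),1))
    for phi in q[:2]:
        o,R=frame(phi,q[2],q[3],q[4:]); print("origin",o,"top",o+R[:,0]*.072)
    mk=atz("wrist",v(234,172),.049,m)[:2]-q[4:]; print("mark",np.hypot(*mk),np.degrees(np.arctan2(mk[1],mk[0])))
    o,R=frame(q[0],q[2],q[3],q[4:])
    for p in ([0,.022,0],[0,-.022,0],[0,0,.0255]): print((proj("wrist",o+R@np.array(p),m)-[140,100])*2)
    np.save("fit.npy",q)
E
python3 fit.py
```

```text
deck [0.6766 0.176  0.1277] 0.002964671958618871
phi [2.5857 4.2148] [148.1483 241.4927] r0,h [0.0887 0.0762] axis [0.6796 0.1743] res [-0.7 -0.6  2.5  1.4  1.1 -2.  -1.5 -1.5 -0.4  1.1  0.3  0.   2.  -1.1]
origin [0.6043 0.2211 0.0762] top [0.6572 0.1882 0.1122]
origin [0.6373 0.0964 0.0762] top [0.667  0.1512 0.1122]
mark 0.11697732168960871 -165.74596869816685
[469.9396 160.5322]
[370.5982 163.5859]
[434.0973 141.4995]
```

Run:
```python
from h import *
im=cv2.imread("pics/w2.png").astype(int).sum(2)//3
for r in [165,170,175,180,190,200,210,220,230,240,250,258]: print(r,im[r,318:390:1][:72].tolist() if r in(200,250) else [318+int(i) for i in np.nonzero(im[r,318:390]<52)[0][[0,-1]]])
print("low cols")
for c in [250,255,260,270,280,290,300,310,320]: 
    k=np.nonzero(im[245:330,c]<52)[0]+245; print(c,k.min(),k.max())
print(im[180:190,318:345]//1)
```

```text
165 [325, 325]
170 [325, 364]
175 [332, 366]
180 [326, 370]
190 [328, 371]
200 [110, 108, 106, 109, 103, 104, 98, 79, 62, 48, 28, 34, 34, 49, 52, 55, 56, 54, 57, 55, 55, 48, 53, 55, 59, 50, 57, 58, 52, 56, 53, 52, 53, 55, 58, 57, 55, 52, 53, 55, 46, 56, 51, 55, 52, 52, 55, 52, 55, 53, 53, 55, 55, 56, 51, 56, 102, 171, 226, 236, 237, 235, 236, 235, 236, 236, 236, 237, 236, 236, 235, 234]
210 [328, 373]
220 [329, 374]
230 [341, 371]
240 [356, 377]
250 [140, 112, 105, 102, 105, 107, 110, 111, 104, 109, 123, 142, 128, 90, 57, 53, 47, 59, 52, 50, 53, 55, 50, 56, 55, 52, 53, 53, 54, 56, 57, 54, 57, 50, 53, 57, 55, 55, 47, 58, 56, 52, 50, 50, 58, 56, 52, 54, 54, 57, 56, 56, 53, 58, 56, 56, 56, 53, 55, 56, 54, 55, 91, 161, 221, 233, 232, 231, 231, 230, 230, 230]
258 [333, 379]
low cols
250 260 292
255 261 294
260 262 295
270 265 298
280 266 301
290 268 303
300 270 306
310 272 309
320 275 311
[[111 112 107 112 121 122 102  72  50  51  55  58  56  53  53  52  54  59
   53  53  55  55  53  51  55  56  55]
 [110 108 106 102 114 129 112  78  48  53  50  55  51  48  58  57  54  51
   54  55  54  5
[... 227 characters left out ...]
  50  56  56  56  58]
 [109 112 106 108 123 136 125  79  59  51  54  57  54  56  57  54  55  52
   54  56  57  48  56  55  54  49  56]
 [109 109 106 105 123 141 126  89  58  48  52  51  55  55  56  51  55  54
   56  49  60  51  49  59  49  55  53]
 [110 109 110 106 117 139 127  94  55  52  56  52  50  61  52  57  59  55
   56  50  50  58  57  53  56  50  53]
 [112 110 111 104 118 136 127  89  61  56  54  57  57  53  57  56  52  51
   55  50  50  55  53  58  50  52  53]
 [106 109 111 109 116 130 128  95  64  53  55  49  53  56  53  54  57  54
   57  58  51  58  55  59  54  54  54]
 [109 114 111 109 113 124 123  94  65  49  59  54  54  53  58  58  56  54
   54  54  58  49  56  55  56  56  56]]
```

```bash
sed -i 's/"tall":\[.*\],"low":.*/"tall":[v(384,330),v(484,323),v(371,200),v(468,200)],"low":[v(371,346),v(370,430),v(240,322),v(240,393)]}/' fit.py; python3 fit.py
```

```text
deck [0.6766 0.176  0.1277] 0.002964671958618871
phi [2.6159 4.2091] [149.8774 241.1615] r0,h [0.089  0.0762] axis [0.68   0.1746] res [-1.5  0.   1.   1.2  0.2 -1.2 -1.1 -2.  -1.6  1.2  0.4  1.9  2.3 -0.9]
origin [0.603  0.2193 0.0762] top [0.657  0.188  0.1122]
origin [0.6371 0.0967 0.0762] top [0.6672 0.1513 0.1122]
mark 0.1175149098448954 -165.6414035478848
[465.1804 158.9891]
[365.7342 165.0159]
[427.8076 141.4745]
```

```bash
cat > fit2.py <<'E'
from h import *
import fit as F
v=F.v; m0=F.m
rim=[v(*p) for p in [(159,265),(158,310),(640,230),(641,280),(480,73),(430,63),(560,108),(330,506),(270,488),(200,430),(608,385)]]
# q: phi_t phi_l r0 h ax ay dcam(3) drot(3)
def cam(q):
    P=m0["pose"].copy(); P[:3,3]+=q[6:9]; P[:3,:3]=Ro.from_rotvec(q[9:12]).as_matrix()@P[:3,:3]; return {**m0,"pose":P}
def res(q):
    F.m=cam(q); o=F.res(q)[:-2]
    X=np.array([atz("wrist",u,.047,F.m)[:2] for u in rim])
    e=(np.hypot(*(X-q[4:6]).T)-.130)/.0008
    mk=(np.hypot(*(atz("wrist",v(234,172),.049,F.m)[:2]-q[4:6]))-.122)/.004
    return np.concatenate([o,e,[mk],q[6:9]/.002,q[9:12]/.004])
s=F.least_squares(res,[*F.q,*np.zeros(6)],loss="soft_l1"); q=s.x
if __name__=="__main__":
    print("phi",np.degrees(q[:2]),"r0,h",q[2:4],"axis",q[4:6],"cam",q[6:9]*1e3,q[9:]*57.3); print(np.round(res(q),1))
    for phi in q[:2]:
        o,R=F.frame(phi,q[2],q[3],q[4:6]); print("origin",o,"top",o+R[:,0]*.072)
    np.save("fit.npy",q[:6])
    o,R=F.frame(q[0],q[2],q[3],q[4:6])
    for c,ps in (("tall",q[0]),("low",q[1])):
        o,R=F.frame(ps,q[2],q[3],q[4:6])
        for n,u in (("scene",[0,0,0]),("scene",[.072,0,0]),("side",[0,0,0]),("side",[.072,0,0])): print(c,n,u,proj(n,o+R@np.array(u)))
E
python3 fit2.py
```

```text
deck [0.6766 0.176  0.1277] 0.002964671958618871
phi [149.3931 241.0753] r0,h [0.0889 0.0764] axis [0.6816 0.1749] cam [-0.      0.      0.6233] [ 0.1703 -0.2942 -0.0001]
[-1.7 -0.1  0.9  0.7  0.4 -1.1 -1.4 -2.  -1.6  0.8  0.1  1.9  0.2 -1.4
  1.4 -0.8 -0.5  0.8  1.  -0.4  2.   0.6 -1.8 -1.2 -0.   0.   0.3  0.7
 -1.3 -0. ]
origin [0.605  0.2201 0.0764] top [0.6587 0.1884 0.1124]
origin [0.6386 0.097  0.0764] top [0.6687 0.1516 0.1124]
tall scene [0, 0, 0] [223.868  168.4112]
tall scene [0.072, 0, 0] [246.0296 148.037 ]
tall side [0, 0, 0] [237.7771 261.3431]
tall side [0.072, 0, 0] [216.469  240.3478]
low scene [0, 0, 0] [275.8998 176.7709]
low scene [0.072, 0, 0] [261.5769 150.4174]
low side [0, 0, 0] [231.4166 229.131 ]
low side [0.072, 0, 0] [215.0466 230.7474]
```

Run:
```python
from h import *
go([.4543,.163,.12],down(2.607))
```

```text
turn [ 0.0022  0.0011 -0.0712] deg 3.2070861957823475 shift [ 0.2399 -0.1208  0.1631] mm 157.10994044581378
```

play_rows(commands=[[[0.0,0,0],[0.002,0.001,-0.071],1],[[0.06,-0.03,0],[0,0,0],1],[[0.06,-0.03,0],[0,0,0],1],[[0.06,-0.03,0.05],[0,0,0],1],[[0.06,-0.031,0.055],[0,0,0],1],[[0,0,0.058],[0,0,0],1],[[0,0,0],[0,0,0],1],[[0,0,0],[0,0,0],1]])

```text
t: 5.65
ee_pos: [0.4548, 0.1625, 0.1198]
eef_rot: [-3.141, -0.0, 2.606]
wrist_force: [0.6, -0.5, -0.7]
width: 1.0
grasp_force: 0.0
```

Run:
```python
from h import *
m=arm.camera_model("wrist"); im=arm.get_image("wrist"); cv2.imwrite("pics/w3.png",im[:,:,::-1])
print(pose()[0],pose()[1].as_euler("xyz"))
for q in arm.cut_out("thick_cap_center","wrist"):
    b=q["bbox"]; print(b,q["confidence"]); r=q["region"].astype(np.uint8)
    (cx,cy),ax,an=cv2.fitEllipse(max(cv2.findContours(r,0,1)[0],key=len)); print(cx,cy,ax,atz("wrist",(cx,cy),.012,m))
print([ (r["uv"],atz("wrist",r["uv"],.0095,m)) for r in arm.spot_point("thick_cap_center","wrist")])
cv2.imwrite("pics/w3v.png",im[50:350,80:480,::-1])
```

```text
[0.4555 0.1625 0.1203] [3.1415 0.0006 2.6055]
[248.4, 182.3, 307.9, 243.0] 0.74
275.3050842285156 211.1988983154297 (61.706077575683594, 62.75846862792969) [0.4536 0.1631 0.012 ]
[407.5, 92.3, 474.0, 157.6] 0.24
440.5005798339844 125.12051391601562 (60.944766998291016, 68.72117614746094) [0.4587 0.3133 0.012 ]
[([278.0, 209.6], array([0.4541, 0.1655, 0.0095]))]
```

View pics/w3v.png

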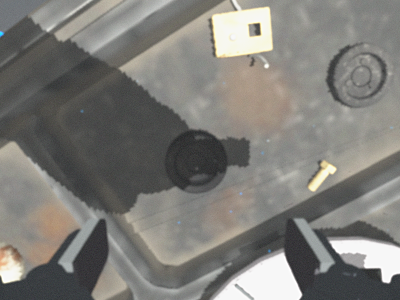

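play_rows(commands=[[[0.004,0,0.06],[0,0,0],1],[[0,0,0.06],[0,0,0],1],[[0,0,0.06],[0,0,0],1],[[0,0,0.04],[0,0,0],1],[[0,0,0.018],[0,0,0],1],[[0,0,0],[0,0,0],1],[[0,0,0],[0,0,0],0],[[0,0,0],[0,0,0],0],[[0,0,0],[0,0,0],0],[[0,0,0],[0,0,0],0],[[0,0,0],[0,0,0],0],[[0,0,0],[0,0,0],0]], newtons=25)

```text
t: 7.0
ee_pos: [0.4529, 0.1635, 0.0013]
eef_rot: [3.141, 0.0, 2.606]
wrist_force: [-1.3, -0.7, 9.0]
width: 0.597
grasp_force: 24.4
```

play_rows(commands=[[[0,0,-0.02],[0,0,0],0],[[0,0,-0.05],[0,0,0],0],[[0,0,-0.08],[0,0,0],0],[[0,0,-0.08],[0,0,0],0],[[0,0,-0.08],[0,0,0],0],[[0,0,-0.08],[0,0,0],0],[[0,0,0],[0,0,0],0],[[0,0,0],[0,0,0],0]])

```text
t: 7.8
ee_pos: [0.4526, 0.1636, 0.1967]
eef_rot: [3.14, 0.0, 2.606]
wrist_force: [-0.6, 0.6, -1.3]
width: 0.594
grasp_force: 26.4
```

```bash
cat > place.py <<'E'
from h import *
from fit import frame
import sys
q=np.load("fit.npy")
def rest(k): return frame(q[0 if k=="tall" else 1],q[2],q[3],q[4:6])
def tool(k,flip=False):
    o,R=rest(k); s=-1 if flip else 1
    return Ro.from_matrix(np.stack([-s*R[:,0],s*R[:,1],-R[:,2]],1))
def target(k,x,z,y=0): o,R=rest(k); return o+R@np.array([x,y,z])
def local(k):
    o,R=rest(k); p,_=pose(); s=arm.observe(); return "xyz mm",R.T@(p-o)*1e3,"force rest axes",R.T@np.array(s["wrist_force"])
E
python3 - <<'E' 2>&1 | grep -v "^deck"
from place import *
s=arm.observe();print(s["wrist_force"],s["width"],s["grasp_force"],s["ee_pos"])
go(target("tall",.043,.05),tool("tall"))
im=arm.get_image("wrist");cv2.imwrite("pics/w4v.png",im[180:420,140:420,::-1])
E
```

```text
[-0.5802  0.5648 -1.3133] 0.5940808739559662 26.382670376915485 [0.4526 0.1636 0.1967]
turn [ 0.0011 -0.6661 -0.0022] deg 29.973673064544478 shift [-0.143   0.2525  0.2107] mm 179.3220669252313
```

View pics/w4v.png

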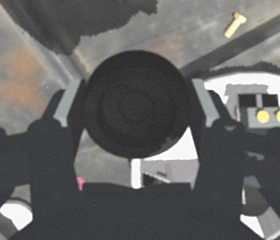

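play_rows(commands=[[[0,0,0],[0,-0.1665,0],0],[[0,0,0],[0,-0.1665,0],0],[[0,0,0],[0,-0.1665,0],0],[[0,0,0],[0.001,-0.1665,-0.002],0],[[-0.036,0.063,0],[0,0,0],0],[[-0.036,0.063,0],[0,0,0],0],[[-0.036,0.063,0],[0,0,0],0],[[-0.036,0.063,0],[0,0,0],0],[[0,0,0.07],[0,0,0],0],[[0,0,0.07],[0,0,0],0],[[0,0,0.07],[0,0,0],0],[[0,0,0],[0,0,0],0],[[0,0,0],[0,0,0],0]])

```text
t: 9.15
ee_pos: [0.6119, 0.2104, 0.1295]
eef_rot: [-3.127, 0.463, 2.607]
wrist_force: [-0.2, -0.1, -0.2]
width: 0.594
grasp_force: 26.6
```

```bash
python3 - <<'E' 2>&1 | grep -v "^deck"
from place import *
print(local("tall")); go(target("tall",.043,.005),tool("tall"))
im=[arm.get_image(c)[:,:,::-1] for c in ("wrist","scene","side")]
a=im[0][120:360,120:440]; b=cv2.resize(im[1][110:230,180:310],(390,360),interpolation=2); c=cv2.resize(im[2][190:310,170:300],(390,360),interpolation=2)
o=np.zeros((600,780,3),np.uint8); o[:240,:320]=a; o[240:600,:390]=b;o[240:600,390:]=c; cv2.imwrite("pics/m5.png",o)
E
```

```text
('xyz mm', array([35.9853, -4.8362, 40.6082]), 'force rest axes', array([-0.217 , -0.172 , -0.1143]))
turn [-0.0192 -0.0775  0.0006] deg 3.5920512095481762 shift [-0.014   0.0097  0.0712] mm 36.61334416625235
```

View pics/m5.png

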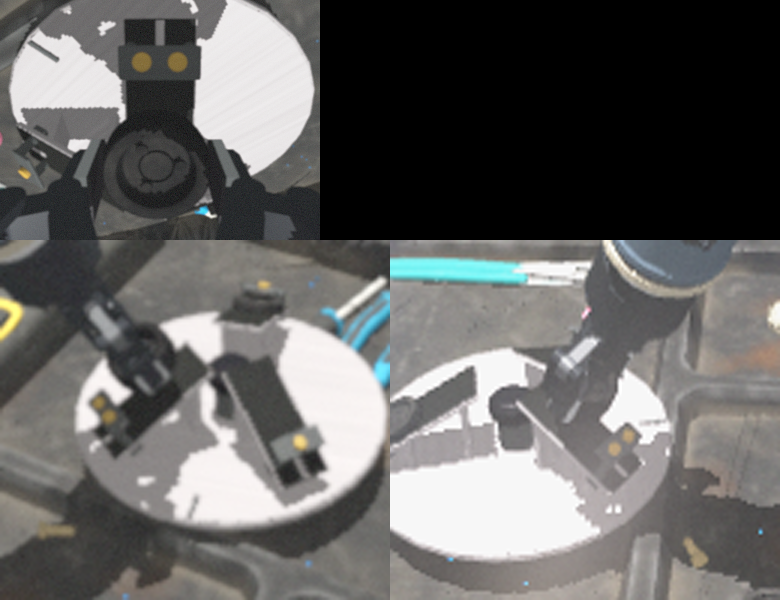

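```bash
python3 - <<'E' 2>&1 | grep -v "^deck"
from place import *
o,R=rest("tall"); off=np.array([120,120])
for n,u in (("stud",[-.01,0,.0255]),("stud+20",[.005,0,.0255]),("L",[.012,.022,0]),("Rt",[.012,-.022,0]),("C",[.012,0,0]),("low end",[-.032,0,0])): print(n,proj("wrist",o+R@np.array(u))-off)
p,Rt=pose(); print("tcp axis",proj("wrist",p)-off,proj("wrist",p+Rt.apply([0,0,-.01]))-off)
E
```

```text
stud [160.3535  59.7345]
stud+20 [160.1909  86.9843]
L [194.6329  89.0865]
Rt [125.355   88.7612]
C [159.9689  88.9204]
low end [160.3754  17.7457]
tcp axis [154.3493 153.9896] [154.2543 163.8818]
```

play_rows(commands=[[[0,0,0],[-0.0192,-0.0775,0],0],[[-0.014,0.0097,0],[0,0,0],0],[[0,0,0.03],[0,0,0],0],[[0,0,0.03],[0,0,0],0],[[0,0,0.006],[0,0,0],0],[[0,0,0],[0,0,0],0],[[0,0,0],[0,0,0],0]])

```text
t: 10.0
ee_pos: [0.635, 0.2032, 0.1051]
eef_rot: [3.139, 0.524, 2.606]
wrist_force: [-0.4, 0.2, -0.6]
width: 0.594
grasp_force: 26.8
```

```bash
python3 - <<'E' 2>&1 | grep -v "^deck"
from place import *
print(local("tall")); go(target("tall",.043,.003),tool("tall"))
E
```

```text
('xyz mm', array([44.1366,  0.6839,  7.6683]), 'force rest axes', array([-0.6631, -0.0563, -0.3511]))
turn [ 0.0029  0.0005 -0.0014] deg 0.14812557854158578 shift [ 0.0023 -0.0014  0.0093] mm 4.85307989866468
```

play_rows(commands=[[[0,-0.0014,0.004],[0.0029,0,-0.0014],0],[[0,0,0.004],[0,0,0],0],[[0,0,0],[0,0,0],0]])

```text
t: 10.3
ee_pos: [0.6368, 0.2039, 0.1036]
eef_rot: [3.137, 0.525, 2.607]
wrist_force: [-11.1, 5.5, 21.2]
width: 0.593
grasp_force: 30.0
```

play_rows(commands=[[[0,0,0.002],[0,0,0],0],[[0,0,0],[0,0,0],0]])

```text
t: 10.5
ee_pos: [0.6374, 0.2042, 0.1032]
eef_rot: [3.136, 0.525, 2.607]
wrist_force: [-15.0, 7.6, 25.8]
width: 0.592
grasp_force: 30.8
```

play_rows(commands=[[[0,0,0.002],[0,0,0],0],[[0,0,0],[0,0,0],0]])

```text
t: 10.7
ee_pos: [0.638, 0.2044, 0.1025]
eef_rot: [3.135, 0.525, 2.608]
wrist_force: [-13.9, 7.6, 25.5]
width: 0.595
grasp_force: 31.4
```

play_rows(commands=[[[0,0,-0.004],[0,0,0],0],[[0,0,-0.004],[0,0,0],0],[[0,0,0],[0,0,0],0]])

```text
t: 11.0
ee_pos: [0.635, 0.2024, 0.1036]
eef_rot: [-3.141, 0.524, 2.608]
wrist_force: [-0.4, 0.3, -0.2]
width: 0.597
grasp_force: 28.8
```

```bash
python3 - <<'E' 2>&1 | grep -v "^deck"
from place import *
print(local("tall")); go(target("tall",.043,.007),tool("tall"))
im=arm.get_image("wrist");cv2.imwrite("pics/w6.png",im[:,:,::-1])
o,R=rest("tall")
for c in ("wrist","scene","side"):
    if c!="wrist":arm.get_image(c)
    print(c,[(r["uv"],round(r["confidence"],2)) for r in arm.spot_point("deck_mark",c)])
print([proj("wrist",o+R@np.array(u)) for u in ([-.01,0,.0255],[.0,.022,0],[.0,-.022,0])])
g=im.astype(int).sum(2)//3
for r in (150,165,175,185,200): print(r,g[r,225:330:1].tolist())
E
```

```text
('xyz mm', array([43.8024,  0.0147,  6.1786]), 'force rest axes', array([-0.5164,  0.0455,  0.1153]))
turn [0.0002 0.0008 0.0007] deg 0.04824854151920936 shift [ 0.0016 -0.     -0.0016] mm 1.1483673652218205
wrist [([115.1, 150.0], 0.87)]
scene [([238.7, 197.1], 0.93), ([376.5, 307.9], 0.58), ([261.9, 152.1], 0.26)]
side [([265.0, 251.4], 0.89)]
[array([273.5303, 179.1086]), array([318.131 , 189.3236]), array([229.5581, 189.0647])]
150 [108, 108, 112, 103, 101, 81, 55, 39, 39, 40, 47, 46, 46, 54, 45, 34, 38, 49, 37, 39, 29, 41, 38, 40, 33, 35, 35, 27, 41, 34, 41, 39, 32, 30, 36, 36, 42, 30, 32, 34, 37, 22, 33, 38, 57, 86, 109, 113, 114, 116, 118, 116, 119, 117, 118, 110, 93, 51, 36, 30, 38, 35, 34, 38, 38, 36, 31, 30, 41, 33, 38, 35, 25, 41, 37, 38, 31, 37, 37, 36, 25, 38, 36, 35, 28, 42, 40, 32, 40, 45, 40, 35, 34, 35, 37, 61, 97, 108, 110, 107, 107, 108, 109, 110, 107]
165 [68, 67, 63, 60, 62, 65, 70, 61, 64, 60, 65, 63, 66, 64, 63, 60, 61, 63, 65, 67, 67, 61, 64, 64, 68, 69, 69, 71, 75, 66, 64, 62, 66, 67, 60, 66, 62, 69, 62, 62, 64, 64, 69, 63, 59, 66, 61, 65, 62, 61, 62, 66, 60,
[... 807 characters left out ...]
88, 73, 65, 64, 67, 68, 65, 64, 68, 64, 66, 66, 67, 63, 65, 59, 63, 59, 63, 65, 61, 62, 63, 66, 72, 88, 97, 98, 99, 96, 104, 93, 99, 96, 99, 101, 100, 97, 96, 103, 98, 95, 98, 98, 101, 98, 98, 93, 83, 76, 70, 68, 66, 64, 60, 65, 64, 61, 64, 64, 61, 61, 61, 64, 63, 67, 127]
200 [61, 64, 62, 59, 60, 60, 54, 61, 64, 60, 61, 63, 61, 63, 63, 58, 63, 64, 63, 65, 64, 63, 61, 60, 68, 57, 61, 68, 61, 63, 64, 57, 62, 56, 66, 61, 61, 58, 66, 60, 68, 58, 62, 63, 62, 64, 61, 66, 55, 66, 63, 63, 63, 65, 61, 64, 65, 64, 60, 64, 66, 68, 59, 59, 60, 62, 59, 65, 63, 65, 64, 63, 66, 60, 64, 65, 62, 60, 63, 61, 66, 63, 64, 56, 64, 67, 61, 63, 64, 62, 63, 63, 63, 68, 63, 62, 60, 61, 64, 57, 64, 63, 68, 129, 202]
```

```bash
cat > rib.py <<'E'
from place import *
import json
w2={k:np.array(v) for k,v in json.load(open("w2.json")).items()}
p2=np.array([.5881,.1527,.1998]);R2=Ro.from_euler("xyz",[-3.1403,-.0009,2.5489])
A=np.linalg.inv(np.block([[R2.as_matrix(),p2[:,None]],[np.zeros((1,3)),1]]))@w2["pose"]
def model(p,e):
    return {**w2,"pose":np.block([[Ro.from_euler("xyz",e).as_matrix(),np.array(p)[:,None]],[np.zeros((1,3)),1]])@A}
def ribpix(g,guess,rad=22):
    """dark thin blob near guess"""
    x,y=map(int,guess); w=g[max(0,y-rad):y+rad,max(0,x-rad):x+rad].astype(np.uint8)
    bh=cv2.morphologyEx(w,cv2.MORPH_BLACKHAT,np.ones((13,13),np.uint8))
    n,l,st,c=cv2.connectedComponentsWithStats((bh>40).astype(np.uint8)); i=1+st[1:,4].argmax(); return c[i]+[max(0,x-rad),max(0,y-rad)],st[i]
def ang(uv,m):
    d=atz("wrist",uv,.049,m)[:2]-q[4:6]; return np.hypot(*d),np.degrees(np.arctan2(d[1],d[0]))
E
python3 - <<'E' 2>&1 | grep -v "^deck"
from rib import *
g=lambda f:cv2.imread(f,0)
for im,gs,m in ((g("pics/w2.png"),(257,186),w2),(np.pad(g("pics/m5.png")[:240,:320],((120,0),(120,0))),(162,170),model([.6119,.2104,.1295],[-3.127,.463,2.607])),(g("pics/w6.png"),(115,150),arm.camera_model("wrist"))):
    c,s=ribpix(im,gs); print(c,s,ang(c,m))
for c,u in (("scene",(244.3,197)),("scene",(238.7,197.1)),("side",(262,248.6)),("side",(265,251.4))): 
    x=atz(c,u,.049); print(c,x,np.degrees(np.arctan2(*(x[:2]-q[4:6])[::-1])))
E
```

```text
[257.05   186.3167] [14 15 17 15 60] (np.float64(0.11882502230314172), np.float64(-165.62577237319164))
[163.4954 170.8257] [  8  12  32  23 218] (np.float64(0.11981702781715653), np.float64(-165.9489438959478))
[125.0258 153.4163] [ 18  15  26  23 233] (np.float64(0.1233700708502954), np.float64(-167.96713931837854))
scene [0.5688 0.1435 0.049 ] -164.4696531628952
scene [0.5623 0.1549 0.049 ] -170.48668787025306
side [0.5554 0.1383 0.049 ] -163.85764366079678
side [0.5468 0.1488 0.049 ] -169.05885427344066
```

```bash
python3 - <<'E' 2>&1 | grep -v "^deck"
from rib import *
im=arm.get_image("scene")[:,:,::-1];cv2.imwrite("pics/s6.png",im); sd=arm.get_image("side")[:,:,::-1];cv2.imwrite("pics/d6.png",sd)
a=cv2.imread("pics/scene0.png");b=cv2.imread("pics/side0.png")
f=lambda x,r:cv2.resize(x[r[0]:r[0]+75,r[1]:r[1]+100],(400,300),interpolation=cv2.INTER_CUBIC)
cv2.imwrite("pics/c6.png",np.vstack([np.hstack([f(a,(140,215)),f(im,(140,215))]),np.hstack([f(b,(210,190)),f(sd,(210,190))])]))
E
```

```text
(no output)
```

View pics/c6.png

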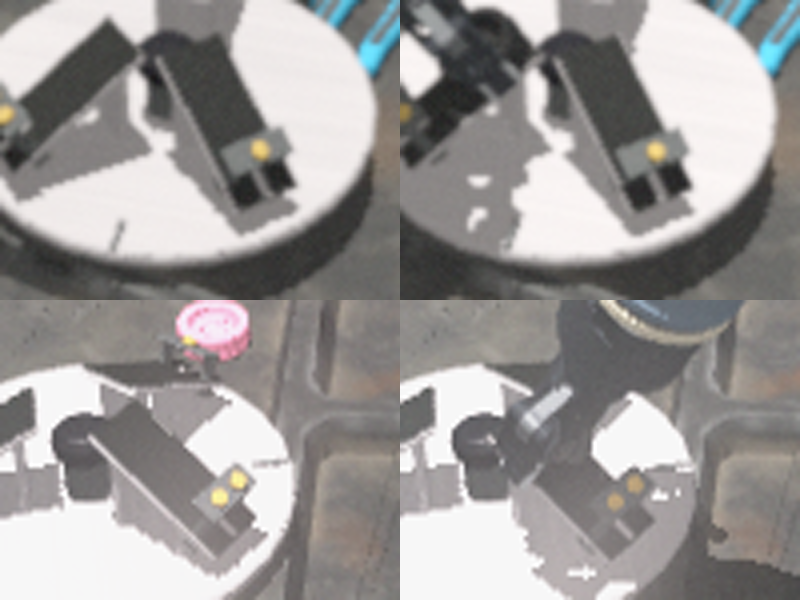

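play_rows(commands=[[[0,0,0.001],[0,0,0],0],[[0,0,0],[0,0,0],0]])

```text
t: 11.6
ee_pos: [0.6354, 0.2028, 0.1033]
eef_rot: [3.141, 0.524, 2.608]
wrist_force: [-0.6, -0.7, -0.2]
width: 0.592
grasp_force: 28.8
```

play_rows(commands=[[[0,0,0.001],[0,0,0],0],[[0,0,0],[0,0,0],0]])

```text
t: 11.8
ee_pos: [0.6356, 0.2027, 0.1029]
eef_rot: [3.141, 0.524, 2.608]
wrist_force: [-0.5, -0.8, -0.2]
width: 0.597
grasp_force: 28.8
```

play_rows(commands=[[[0,0,0.001],[0,0,0],0],[[0,0,0],[0,0,0],0]])

```text
t: 12.0
ee_pos: [0.6359, 0.2027, 0.1026]
eef_rot: [3.141, 0.525, 2.608]
wrist_force: [0.8, 0.4, -0.2]
width: 0.593
grasp_force: 28.8
```

play_rows(commands=[[[0,0,0.001],[0,0,0],0],[[0,0,0],[0,0,0],0]])

```text
t: 12.2
ee_pos: [0.6364, 0.2031, 0.1024]
eef_rot: [3.14, 0.525, 2.608]
wrist_force: [-1.8, 1.3, 4.4]
width: 0.592
grasp_force: 29.2
```

play_rows(commands=[[[0,0,-0.003],[0,0,0],0],[[0.01,0,0],[0,0,0],0],[[0.01,0,0],[0,0,0],0],[[0.01,0,0],[0,0,0],0],[[0.01,0,0],[0,0,0],0],[[0,0,0],[0,0,0],0]])

```text
t: 12.8
ee_pos: [0.6195, 0.2123, 0.0926]
eef_rot: [-3.141, 0.524, 2.61]
wrist_force: [0.3, -0.5, 0.2]
width: 0.593
grasp_force: 28.8
```

```bash
python3 - <<'E' 2>&1 | grep -v "^deck"
from rib import *
o,R=rest("tall"); print(R.T@(np.array([.6364,.2031,.1024])-o)*1e3)
print(local("tall")); go(target("tall",.02,.006),tool("tall"))
im=arm.get_image("wrist");cv2.imwrite("pics/w7.png",im[:,:,::-1])
cv2.imwrite("pics/w7v.png",cv2.resize(im[60:300,140:420,::-1],(700,600),interpolation=2))
print([proj("wrist",o+R@np.array(u)) for u in ([0,0,.0255],[-.03,0,0])])
E
```

```text
[43.9065  1.3109  4.7222]
('xyz mm', array([22.3417,  0.6507,  5.816 ]), 'force rest axes', array([ 0.5437, -0.2579, -0.1161]))
turn [0.0009 0.0002 0.003 ] deg 0.14316879015958 shift [ 0.0047 -0.0013 -0.0004] mm 2.437374053655528
[array([272.829 , 248.6123]), array([273.3481, 170.4899])]
```

View pics/w7v.png

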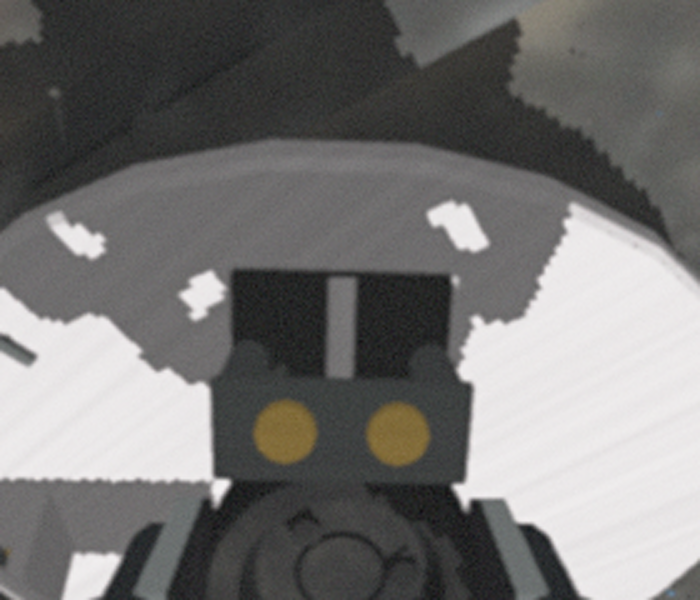

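play_rows(commands=[[[0.005,-0.0013,0],[0,0,0.003],0],[[0.005,0,0],[0,0,0],0],[[0,0,0],[0,0,0],0]])

```text
t: 13.15
ee_pos: [0.6161, 0.2134, 0.0906]
eef_rot: [3.14, 0.524, 2.606]
wrist_force: [0.0, -0.0, -0.1]
width: 0.593
grasp_force: 28.8
```

play_rows(commands=[[[0.002,0,0],[0,0,0],0],[[0.002,0,0],[0,0,0],0],[[0,0,0],[0,0,0],0]])

```text
t: 13.45
ee_pos: [0.6148, 0.2142, 0.0898]
eef_rot: [3.14, 0.524, 2.606]
wrist_force: [-0.3, -0.4, -0.0]
width: 0.592
grasp_force: 28.8
```

play_rows(commands=[[[0.002,0,0],[0,0,0],0],[[0,0,0],[0,0,0],0]])

```text
t: 13.65
ee_pos: [0.6141, 0.2147, 0.0893]
eef_rot: [3.14, 0.524, 2.606]
wrist_force: [0.3, -1.1, 0.3]
width: 0.6
grasp_force: 28.8
```

play_rows(commands=[[[0.002,0,0],[0,0,0],0],[[0,0,0],[0,0,0],0]])

```text
t: 13.85
ee_pos: [0.6133, 0.2151, 0.0887]
eef_rot: [3.14, 0.524, 2.606]
wrist_force: [-0.4, 1.5, -0.1]
width: 0.595
grasp_force: 28.8
```

play_rows(commands=[[[0.0015,0,0],[0,0,0],0],[[0,0,0],[0,0,0],0]])

```text
t: 14.05
ee_pos: [0.6128, 0.2155, 0.0884]
eef_rot: [3.14, 0.524, 2.606]
wrist_force: [-0.3, -0.3, -1.2]
width: 0.595
grasp_force: 28.8
```

play_rows(commands=[[[0.0015,0,0],[0,0,0],0],[[0,0,0],[0,0,0],0]])

```text
t: 14.25
ee_pos: [0.6122, 0.2157, 0.088]
eef_rot: [3.14, 0.524, 2.606]
wrist_force: [-0.1, 0.8, -0.5]
width: 0.59
grasp_force: 28.8
```

play_rows(commands=[[[0.0015,0,0],[0,0,0],0],[[0,0,0],[0,0,0],0]])

```text
t: 14.45
ee_pos: [0.6117, 0.2161, 0.0876]
eef_rot: [3.14, 0.524, 2.606]
wrist_force: [0.1, 0.6, -0.7]
width: 0.592
grasp_force: 28.8
```

play_rows(commands=[[[0.0015,0,0],[0,0,0],0],[[0,0,0],[0,0,0],0]])

```text
t: 14.65
ee_pos: [0.6111, 0.2164, 0.0872]
eef_rot: [3.14, 0.524, 2.606]
wrist_force: [-0.8, -0.7, -0.6]
width: 0.589
grasp_force: 28.8
```

play_rows(commands=[[[0.0015,0,0],[0,0,0],0],[[0,0,0],[0,0,0],0]])

```text
t: 14.85
ee_pos: [0.6105, 0.2168, 0.0869]
eef_rot: [3.14, 0.524, 2.606]
wrist_force: [0.6, -0.1, -0.3]
width: 0.595
grasp_force: 28.8
```

play_rows(commands=[[[0.0015,0,0],[0,0,0],0],[[0,0,0],[0,0,0],0]])

```text
t: 15.05
ee_pos: [0.61, 0.2171, 0.0865]
eef_rot: [3.14, 0.524, 2.606]
wrist_force: [-0.7, -0.5, 0.1]
width: 0.593
grasp_force: 28.8
```

play_rows(commands=[[[0.0015,0,0],[0,0,0],0],[[0,0,0],[0,0,0],0]])

```text
t: 15.25
ee_pos: [0.6094, 0.2175, 0.0861]
eef_rot: [3.14, 0.524, 2.606]
wrist_force: [0.1, -0.7, -0.5]
width: 0.592
grasp_force: 28.8
```

```bash
python3 - <<'E' 2>&1 | grep -v "^deck"
from rib import *
print(local("tall"))
im=arm.get_image("wrist");cv2.imwrite("pics/w8.png",im[:,:,::-1])
o,R=rest("tall"); m=arm.camera_model("wrist")
hsv=cv2.cvtColor(im,cv2.COLOR_RGB2HSV)
def studs(h,f):
    mk=((h[...,0]>12)&(h[...,0]<30)&(h[...,1]>120)&(h[...,2]>90)).astype(np.uint8); n,l,st,c=cv2.connectedComponentsWithStats(mk)
    print(f,[(c[i].round(1).tolist(),int(st[i,4])) for i in range(1,n) if st[i,4]>60])
studs(hsv,"w8"); 
h7=cv2.cvtColor(cv2.imread("pics/w7.png"),cv2.COLOR_BGR2HSV);studs(h7,"w7")
print([proj("wrist",o+R@np.array([x,0,.0265])) for x in (-.01,0,.01)])
g=im.astype(int).sum(2)//3
print(g[190:420:1,285].tolist())
E
```

```text
('xyz mm', array([ 9.3439, -0.064 ,  5.9075]), 'force rest axes', array([ 0.1444, -0.5564, -0.6432]))
w8 [([255.9, 261.8], 396), ([299.5, 262.5], 410)]
w7 [([253.7, 232.4], 450), ([298.8, 233.3], 440)]
[array([274.3068, 257.1978]), array([274.3228, 277.5247]), array([274.3388, 296.8939])]
[107, 107, 109, 109, 97, 73, 47, 35, 30, 39, 30, 42, 39, 39, 38, 36, 35, 36, 32, 31, 36, 38, 30, 41, 37, 39, 40, 30, 31, 34, 37, 35, 35, 36, 37, 31, 24, 29, 35, 43, 23, 24, 40, 33, 35, 27, 28, 32, 34, 36, 39, 52, 61, 62, 60, 62, 67, 60, 61, 62, 65, 62, 62, 64, 62, 60, 64, 63, 64, 63, 65, 87, 101, 117, 128, 138, 143, 139, 140, 142, 140, 141, 144, 139, 140, 144, 145, 146, 146, 135, 114, 80, 64, 66, 64, 65, 68, 64, 65, 64, 61, 63, 62, 65, 64, 62, 57, 57, 60, 62, 52, 41, 42, 46, 58, 67, 60, 58, 60, 56, 64, 56, 53, 36, 36, 37, 29, 28, 30, 35, 30, 32, 39, 26, 34, 39, 37, 28, 34, 36, 29, 46, 45, 51, 52, 57, 56, 60, 52, 57, 53, 57, 52, 55, 60, 62, 61, 64, 57, 60, 59, 62, 62, 59, 55, 50, 59, 56, 59, 58, 54, 59, 53, 54, 62, 57, 48, 44, 39, 40, 45, 36, 38, 41, 43, 40, 42, 38, 41, 42, 39, 42, 38, 47, 40, 43, 41, 36, 39, 42, 42, 35, 39, 38, 40, 43, 45, 37, 42, 40, 40, 47, 37, 45, 32, 37, 35, 36, 43, 31, 45, 40, 40, 44, 45, 37, 35, 37, 40, 42]
```

play_rows(commands=[[[0.002,0,0],[0,0,0],0],[[0,0,0],[0,0,0],0]])

```text
t: 15.5
ee_pos: [0.6086, 0.2179, 0.0856]
eef_rot: [3.14, 0.524, 2.606]
wrist_force: [0.6, 0.4, -0.6]
width: 0.595
grasp_force: 28.8
```

play_rows(commands=[[[0.002,0,0],[0,0,0],0],[[0,0,0],[0,0,0],0]])

```text
t: 15.7
ee_pos: [0.6081, 0.2182, 0.0853]
eef_rot: [3.14, 0.525, 2.606]
wrist_force: [-0.1, -0.0, 0.5]
width: 0.594
grasp_force: 28.8
```

play_rows(commands=[[[0.0015,0,0],[0,0,0],0],[[0,0,0],[0,0,0],0]])

```text
t: 15.9
ee_pos: [0.6079, 0.2182, 0.0852]
eef_rot: [3.139, 0.525, 2.605]
wrist_force: [2.7, -1.3, 1.2]
width: 0.593
grasp_force: 28.8
```

play_rows(commands=[[[0,0,0.0022],[0,0,0],0],[[0,0,0],[0,0,0],0]])

```text
t: 16.1
ee_pos: [0.6085, 0.2183, 0.0842]
eef_rot: [3.139, 0.525, 2.605]
wrist_force: [2.3, -2.0, 4.0]
width: 0.596
grasp_force: 29.0
```

```bash
cat > deckchk.py <<'E'
from rib import *
def tm(c,f0,boxes):
    a=cv2.imread(f0); b=arm.get_image(c)[:,:,::-1].copy()
    for n,(x,y,w,h) in boxes.items():
        t=a[y:y+h,x:x+w]; s=cv2.matchTemplate(b[y-8:y+h+8,x-8:x+w+8],t,cv2.TM_CCOEFF_NORMED); _,v,_,p=cv2.minMaxLoc(s)
        i,j=p; sub=lambda l,m,r:.5*(l-r)/(l-2*m+r+1e-9)
        dx=i-8+(sub(s[j,i-1],v,s[j,i+1]) if 0<i<16 else 0); dy=j-8+(sub(s[j-1,i],v,s[j+1,i]) if 0<j<16 else 0)
        print(c,n,"shift px",round(dx,2),round(dy,2),"score",round(v,2))
def run():
    tm("scene","pics/scene0.png",{"lowstud":(272,171,16,14),"lowkeeper":(265,165,28,24),"fixed pliers":(295,120,25,25)})
    tm("side","pics/side0.png",{"tallkeeper":(238,248,18,18)})
    for p in ([.0,0,.018],):
        o,R=rest("low"); th=np.radians(1); Q=Ro.from_rotvec([0,0,th]).as_matrix(); w=o+R@np.array(p); c=np.array([q[4],q[5],0]); print("1deg ccw at low stud -> scene",proj("scene",c+Q@(w-c))-proj("scene",w))
        o,R=rest("tall"); w=o+R@np.array([.0,0,.025]); print("1deg ccw at tall keeper -> side",proj("side",c+Q@(w-c))-proj("side",w))
E
python3 - <<'E' 2>&1 | grep -v "^deck"
from deckchk import *
print(local("tall")); run()
E
```

```text
('xyz mm', array([7.2794, 0.207 , 4.8692]), 'force rest axes', array([ 4.6049, -0.5501,  1.9142]))
scene lowstud shift px -1.39 0.76 score 0.96
scene lowkeeper shift px -1.25 0.81 score 0.99
scene fixed pliers shift px 0.0 -0.02 score 1.0
side tallkeeper shift px -0.78 1.06 score 0.49
1deg ccw at low stud -> scene [ 0.6127 -0.2818]
1deg ccw at tall keeper -> side [ 0.4614 -0.4197]
```

play_rows(commands=[[[-0.001,-0.0015,0],[-0.006,0,-0.0104],0],[[0,-0.0016,0],[-0.006,0,-0.0104],0],[[0,-0.0016,0],[-0.006,0,-0.0104],0],[[0,-0.0016,0],[-0.006,0,-0.0104],0],[[0,0,0],[0,0,0],0]])

```text
t: 16.7
ee_pos: [0.6067, 0.2154, 0.0842]
eef_rot: [3.139, 0.524, 2.644]
wrist_force: [1.6, -0.8, 4.2]
width: 0.591
grasp_force: 29.1
```

```bash
python3 - <<'E' 2>&1 | grep -v "^deck"
from deckchk import *
print(local("tall")); run()
E
```

```text
('xyz mm', array([ 7.1966, -3.1972,  4.8925]), 'force rest axes', array([3.6454, 0.1346, 2.6909]))
scene lowstud shift px 0.01 -0.01 score 1.0
scene lowkeeper shift px 0.02 -0.01 score 1.0
scene fixed pliers shift px 0.01 -0.02 score 1.0
side tallkeeper shift px 0.13 0.06 score 0.5
1deg ccw at low stud -> scene [ 0.6127 -0.2818]
1deg ccw at tall keeper -> side [ 0.4614 -0.4197]
```

play_rows(commands=[[[-0.0004,0,0],[0,0,0],0],[[0,0,0],[0,0,0],0.75],[[0,0,0],[0,0,0],0.75],[[0,0,0],[0,0,0],0.8]])

```text
t: 17.2
ee_pos: [0.6063, 0.2151, 0.0837]
eef_rot: [3.141, 0.524, 2.644]
wrist_force: [-0.0, 0.5, 0.2]
width: 0.8
grasp_force: 0.0
```

```bash
python3 - <<'E' 2>&1 | grep -v "^deck"
from deckchk import *
print(local("tall")); run()
E
```

```text
('xyz mm', array([ 6.8572, -3.6244,  4.5425]), 'force rest axes', array([-0.1249,  0.4565,  0.3482]))
scene lowstud shift px -0.01 -0.01 score 1.0
scene lowkeeper shift px -0.0 0.01 score 1.0
scene fixed pliers shift px 0.0 -0.02 score 1.0
side tallkeeper shift px 0.07 0.37 score 0.49
1deg ccw at low stud -> scene [ 0.6127 -0.2818]
1deg ccw at tall keeper -> side [ 0.4614 -0.4197]
```

play_rows(commands=[[[0,0,-0.02],[0,0,0],0.8],[[0,0,-0.05],[0,0,0],0.8],[[0,0,-0.07],[0,0,0],1],[[0,0,-0.07],[0,0,0],1],[[0,0,0],[0,0,0],1],[[0,0,0],[0,0,0],1]])

```text
t: 17.9
ee_pos: [0.5604, 0.241, 0.1759]
eef_rot: [3.137, 0.524, 2.643]
wrist_force: [-0.8, 0.2, -0.6]
width: 1.0
grasp_force: 0.0
```

```bash
python3 - <<'E' 2>&1 | grep -v "^deck"
from deckchk import *
print(local("tall")); run()
im=arm.get_image("wrist");cv2.imwrite("pics/w9.png",im[:,:,::-1])
cv2.imwrite("pics/w9v.png",cv2.resize(im[100:325,130:430,::-1],(800,600),interpolation=2))
o,R=rest("tall")
for u in ([-.0065,0,.0255],[.0,.022,0],[.0,-.022,0],[.072,0,0],[.072,.022,0],[.072,-.022,0],[-.032,0,0],[.0072,-.0032,.019]): print(u,proj("wrist",o+R@np.array(u)),(proj("wrist",o+R@np.array(u))-[130,100])*800/300)
print(go([.459,.315,.25],down(2.6)))
E
```

```text
('xyz mm', array([  7.3026,  -4.7649, 110.7498]), 'force rest axes', array([-0.9642, -0.238 , -0.1487]))
scene lowstud shift px -0.01 -0.0 score 1.0
scene lowkeeper shift px -0.0 0.01 score 1.0
scene fixed pliers shift px 0.01 -0.02 score 1.0
side tallkeeper shift px 0.09 0.09 score 0.67
1deg ccw at low stud -> scene [ 0.6127 -0.2818]
1deg ccw at tall keeper -> side [ 0.4614 -0.4197]
[-0.0065, 0, 0.0255] [281.0994 205.1058] [402.9317 280.2822]
[0.0, 0.022, 0] [305.4696 204.9952] [467.9191 279.9871]
[0.0, -0.022, 0] [253.9192 203.5809] [330.4513 276.2157]
[0.072, 0, 0] [276.8379 279.2882] [391.5678 478.1018]
[0.072, 0.022, 0] [300.5486 279.7479] [454.7964 479.3277]
[0.072, -0.022, 0] [253.0196 278.7825] [328.0522 476.7535]
[-0.032, 0, 0] [281.211  166.8164] [403.2293 178.177 ]
[0.0072, -0.0032, 0.019] [276.1569 219.2607] [389.7517 318.0284]
turn [0.0149 0.6674 0.0544] deg 30.141061349609686 shift [ 0.2516  0.0246 -0.1512] mm 147.29135945311225
None
```

View pics/w9v.png

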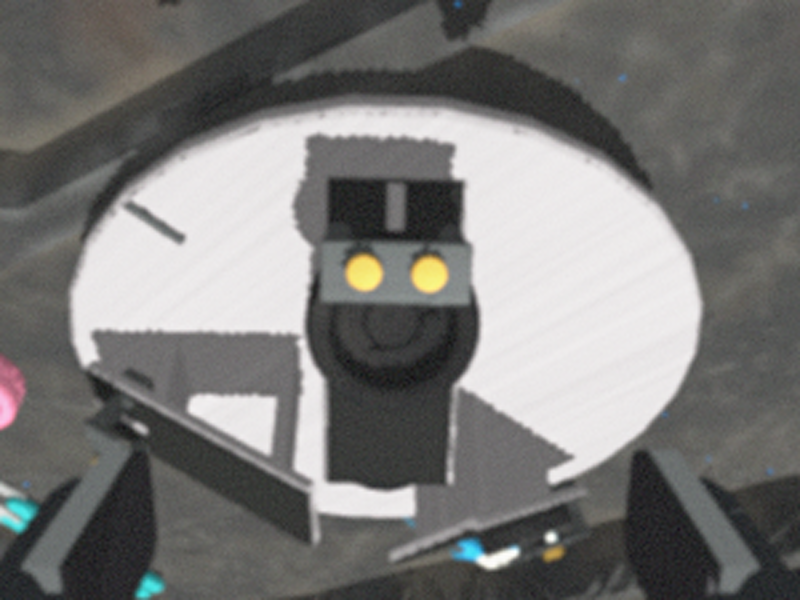

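play_rows(commands=[[[0,0,-0.025],[0.0025,0.111,0.009],1],[[0,0,-0.025],[0.0025,0.111,0.009],1],[[0,0,-0.025],[0.0025,0.111,0.009],1],[[0,0,-0.025],[0.0025,0.111,0.009],1],[[0,0,-0.025],[0.0025,0.111,0.009],1],[[0,0,-0.025],[0.0025,0.112,0.009],1],[[0.05,0.005,0],[0,0,0],1],[[0.05,0.005,0],[0,0,0],1],[[0.05,0.005,0],[0,0,0],1],[[0.05,0.005,0],[0,0,0],1],[[0.05,0.005,0],[0,0,0],1],[[0,0,0],[0,0,0],1]])

```text
t: 19.25
ee_pos: [0.4375, 0.328, 0.2445]
eef_rot: [-3.141, -0.002, 2.604]
wrist_force: [0.4, 0.7, -0.3]
width: 0.999
grasp_force: 0.0
```

```bash
python3 - <<'E' 2>&1 | grep -v "^deck"
from deckchk import *
for c in ("scene","side"): cv2.imwrite(f"pics/{c}_ref.png",arm.get_image(c)[:,:,::-1])
run()
print(arm.observe()["q"]); go([.459,.315,.12],down(q[1]-np.pi))
g=cv2.imread("pics/w9.png"); m=model([.5604,.241,.1759],[3.137,.524,2.643])
E
```

```text
scene lowstud shift px -0.0 -0.0 score 1.0
scene lowkeeper shift px 0.0 0.01 score 1.0
scene fixed pliers shift px 0.01 -0.02 score 1.0
side tallkeeper shift px 0.08 0.1 score 0.66
1deg ccw at low stud -> scene [ 0.6127 -0.2818]
1deg ccw at tall keeper -> side [ 0.4614 -0.4197]
[-0.873   0.3802  0.2174  1.7619 -0.0937  1.0092  0.4075]
turn [0.0012 0.0008 1.952 ] deg 87.8391689564487 shift [-0.0001  0.0408  0.2505] mm 126.88527949766285
```

play_rows(commands=[[[0,0,0],[0,0,0.163],1],[[0,0,0],[0,0,0.163],1],[[0,0,0],[0,0,0.163],1],[[0,0,0],[0,0,0.163],1],[[0,0,0],[0,0,0.163],1],[[0,0,0],[0,0,0.163],1],[[0,0,0],[0,0,0.163],1],[[0,0,0],[0,0,0.163],1],[[0,0,0],[0,0,0.163],1],[[0,0,0],[0,0,0.163],1],[[0,0,0],[0,0,0.163],1],[[0,0,0],[0,0,0.159],1],[[0,0.02,0.06],[0,0,0],1],[[0,0.02,0.06],[0,0,0],1],[[0,0,0.065],[0,0,0],1],[[0,0,0.065],[0,0,0],1],[[0,0,0],[0,0,0],1],[[0,0,0],[0,0,0],1]])

```text
t: 21.25
ee_pos: [0.4587, 0.3155, 0.121]
eef_rot: [3.141, -0.0, 1.066]
wrist_force: [0.3, 0.4, 1.5]
width: 0.998
grasp_force: 0.0
```

```bash
python3 - <<'E' 2>&1 | grep -v "^deck"
from place import *
m=arm.camera_model("wrist"); im=arm.get_image("wrist"); cv2.imwrite("pics/w10.png",im[:,:,::-1]); print(pose()[0],pose()[1].as_euler("xyz"))
for t in ("thin_cap_center","thick_cap_center"):
  for c in arm.cut_out(t,"wrist"):
    r=c["region"].astype(np.uint8); (cx,cy),ax,an=cv2.fitEllipse(max(cv2.findContours(r,0,1)[0],key=len)); print(t,c["confidence"],cx,cy,ax,atz("wrist",(cx,cy),.009,m))
x=[(r["uv"],atz("wrist",r["uv"],.006,m)) for r in arm.spot_point("thin_cap_center","wrist")]; print(x)
go([*x[0][1][:2],.0005],down(q[1]-np.pi))
E
```

```text
[0.4591 0.3161 0.1219] [ 3.14   -0.002   1.0664]
thin_cap_center 0.94 278.7901306152344 207.3057861328125 (58.447479248046875, 59.13480758666992) [0.4616 0.3174 0.009 ]
thin_cap_center 0.61 507.4168395996094 239.61683654785156 (125.43360137939453, 290.78253173828125) [0.6322 0.1883 0.009 ]
thick_cap_center 0.77 542.5150756835938 270.89739990234375 (41.584720611572266, 93.51905822753906) [0.6558 0.1375 0.009 ]
thick_cap_center 0.51 554.6830444335938 383.5080261230469 (10.004658699035645, 16.553598403930664) [ 0.6395 -0.0213  0.009 ]
[([279.7, 208.8], array([0.4612, 0.315 , 0.006 ])), ([468.4, 338.8], array([0.5668, 0.095 , 0.006 ]))]
turn [ 0.0019 -0.0047  0.0021] deg 0.24558948970538327 shift [-0.0009  0.0059  0.2438] mm 121.91979535858341
```

play_rows(commands=[[[0.003,0.003,0.06],[0,-0.004,0],1],[[0,0,0.06],[0,0,0],1],[[0,0,0.06],[0,0,0],1],[[0,0,0.04],[0,0,0],1],[[0,0,0.021],[0,0,0],1],[[0,0,0],[0,0,0],1],[[0,0,0],[0,0,0],0],[[0,0,0],[0,0,0],0],[[0,0,0],[0,0,0],0],[[0,0,0],[0,0,0],0],[[0,0,0],[0,0,0],0],[[0,0,0],[0,0,0],0]], newtons=25)

```text
t: 22.65
ee_pos: [0.4606, 0.3173, 0.0017]
eef_rot: [3.14, -0.0, 1.068]
wrist_force: [-0.5, -0.8, 8.0]
width: 0.569
grasp_force: 24.6
```

play_rows(commands=[[[0,0,-0.02],[0,0,0],0],[[0,0,-0.05],[0,0,0],0],[[0,0,-0.08],[0,0,0],0],[[0,0,-0.08],[0,0,0],0],[[0,0,-0.08],[0,0,0],0],[[0,0,-0.08],[0,0,0],0],[[0,0,-0.08],[0,0,0],0],[[0,0,0],[0,0,0],0]])

```text
t: 23.45
ee_pos: [0.4623, 0.318, 0.2413]
eef_rot: [3.138, -0.007, 1.067]
wrist_force: [0.3, 0.2, -0.6]
width: 0.568
grasp_force: 26.1
```

```bash
python3 - <<'E' 2>&1 | grep -v "^deck"
from place import *
s=arm.observe();print(s["ee_pos"],s["width"],s["grasp_force"]); p,R=pose()
print("up-first lateral"); go(target("low",.043,.10),R); R1=tool("low",True); go(target("low",.043,.06),R1,target("low",.043,.10),R)
E
```

```text
[0.4623 0.318  0.2413] 0.5675943465623 26.13490550487768
up-first lateral
turn [0. 0. 0.] deg 0.0 shift [-0.2432  0.5215  0.1141] mm 293.3113871455613
turn [0.0043 0.6583 0.0027] deg 29.624657411734376 shift [-0.   -0.    0.08] mm 40.0
```

play_rows(commands=[[[-0.0304,0.0652,0],[0,0,0],0],[[-0.0304,0.0652,0],[0,0,0],0],[[-0.0304,0.0652,0],[0,0,0],0],[[-0.0304,0.0652,0],[0,0,0],0],[[-0.0304,0.0652,0],[0,0,0],0],[[-0.0304,0.0652,0],[0,0,0],0],[[-0.0304,0.0652,0],[0,0,0],0],[[-0.0304,0.0652,0],[0,0,0],0],[[0,0,0],[0.001,0.1,0.001],0],[[0,0,0],[0.001,0.1,0.001],0],[[0,0,0],[0.001,0.1,0.001],0],[[0,0,0],[0.001,0.1,0],0],[[0,0,0],[0,0.1,0],0],[[0,0,0],[0,0.1,0],0],[[0,0,0],[0,0.058,0],0],[[0,0,0],[0,0,0],0],[[0,0,0],[0,0,0],0]])

```text
t: 25.15
ee_pos: [0.6297, 0.0848, 0.2359]
eef_rot: [-3.138, -0.514, 1.064]
wrist_force: [0.4, 2.1, -0.3]
width: 0.564
grasp_force: 26.2
```

```bash
python3 - <<'E' 2>&1 | grep -v "^deck"
from place import *
print(local("low"),arm.observe()["q"]); go(target("low",.043,.05),tool("low",True))
E
```

```text
('xyz mm', array([ 66.8266,   1.8484, 145.6017]), 'force rest axes', array([ 1.6472,  0.6873, -1.2574])) [-0.1647  0.4495  0.3071  1.8375 -0.8503  0.8523  0.1668]
turn [-0.0031  0.0124 -0.0026] deg 0.5880155793009708 shift [-0.0477  0.0037  0.1912] mm 98.54343302688656
```

play_rows(commands=[[[-0.024,0.002,0],[-0.003,0.0124,-0.0026],0],[[-0.0237,0.0017,0],[0,0,0],0],[[0,0,0.06],[0,0,0],0],[[0,0,0.06],[0,0,0],0],[[0,0,0.06],[0,0,0],0],[[0,0,0.011],[0,0,0],0],[[0,0,0],[0,0,0],0],[[0,0,0],[0,0,0],0]])

```text
t: 25.95
ee_pos: [0.6451, 0.1074, 0.1423]
eef_rot: [3.14, -0.525, 1.067]
wrist_force: [0.3, 0.1, -0.1]
width: 0.567
grasp_force: 26.2
```

```bash
python3 - <<'E' 2>&1 | grep -v "^deck"
from deckchk import *
print(local("low")); go(target("low",.043,.012),tool("low",True))
im=arm.get_image("wrist"); cv2.imwrite("pics/w11.png",im[:,:,::-1])
o,R=rest("low")
for u in ([-.007,0,.0185],[.068,0,0],[.068,.022,0],[.068,-.022,0]): print(u,proj("wrist",o+R@np.array(u)))
g=im.astype(int).sum(2)//3
r0=proj("wrist",o+R@np.array([.068,0,0])); r=int(round(r0[1])); print(r,g[r,200:350].tolist())
E
```

```text
('xyz mm', array([43.6102, -0.7004, 50.9773]), 'force rest axes', array([ 0.1872, -0.2296, -0.2192]))
turn [ 0.0016 -0.0013  0.0015] deg 0.11439775072443185 shift [-0.0012 -0.0014  0.078 ] mm 38.98838866791347
[-0.007, 0, 0.0185] [275.877  316.6898]
[0.068, 0, 0] [276.1839 201.6429]
[0.068, 0.022, 0] [242.4927 201.5633]
[0.068, -0.022, 0] [309.867  201.7386]
202 [100, 103, 99, 100, 100, 101, 101, 104, 101, 103, 96, 101, 105, 102, 105, 101, 102, 103, 100, 97, 94, 93, 97, 95, 88, 93, 89, 92, 88, 84, 98, 92, 102, 101, 99, 105, 123, 135, 120, 79, 44, 50, 51, 47, 50, 49, 48, 43, 52, 47, 50, 47, 44, 46, 47, 46, 49, 51, 49, 48, 43, 51, 52, 42, 50, 48, 48, 49, 52, 45, 50, 50, 46, 46, 50, 47, 48, 42, 51, 41, 46, 46, 52, 48, 51, 45, 48, 37, 51, 45, 48, 45, 51, 50, 48, 45, 53, 46, 41, 49, 45, 46, 46, 92, 148, 209, 235, 241, 240, 241, 240, 239, 240, 238, 239, 239, 239, 240, 240, 240, 238, 238, 238, 236, 236, 237, 237, 238, 238, 239, 239, 239, 238, 238, 239, 237, 236, 238, 236, 235, 235, 234, 235, 234, 235, 235, 236, 238, 236, 235]
```

```bash
python3 - <<'E' 2>&1 | grep -v "^deck"
from deckchk import *
im=cv2.imread("pics/w11.png"); h=cv2.cvtColor(im,cv2.COLOR_BGR2HSV)
mk=((h[...,0]>12)&(h[...,0]<30)&(h[...,1]>110)&(h[...,2]>80)).astype(np.uint8); n,l,st,c=cv2.connectedComponentsWithStats(mk)
print([(c[i].round(1).tolist(),int(st[i,4])) for i in range(1,n) if st[i,4]>40])
g=cv2.cvtColor(im,cv2.COLOR_BGR2GRAY).astype(int); o,R=rest("low")
for r in range(186,250,6):
    k=np.nonzero(g[r,225:320]<70)[0]+225; print(r,k.min() if len(k) else None,k.max() if len(k) else None)
for x in (.072,.06,.05): print(x,[proj("wrist",o+R@np.array([x,s*.022,0])).round(1) for s in (1,-1)])
# axis shifted
q[4:6]=[.678,.1755]; o,R=rest("low"); print("shifted",[proj("wrist",o+R@np.array([x,s*.022,0])).round(1) for x in (.072,.06,.05) for s in (1,-1)],R.T@(pose()[0]-o)*1e3)
E
```

```text
[([147.3, 11.4], 636), ([375.3, 81.1], 93), ([116.5, 152.3], 127), ([113.0, 175.9], 137), ([267.2, 328.5], 104)]
186 225 294
192 253 291
198 None None
204 240 302
210 240 302
216 240 301
222 240 301
228 240 301
234 240 300
240 240 305
246 239 312
0.072 [array([242.3, 195.6]), array([310.1, 195.8])]
0.06 [array([242.9, 213.3]), array([309.4, 213.4])]
0.05 [array([243.3, 227.5]), array([308.9, 227.7])]
shifted [array([237. , 197.3]), array([304.8, 197.5]), array([237.6, 215. ]), array([304.3, 215.1]), array([238.1, 229.2]), array([303.8, 229.4])] [44.6107 -4.4018 50.7473]
```

play_rows(commands=[[[0,-0.0108,0.0],[0,0,0],0],[[0,0,0.04],[0,0,0],0],[[0,0,0.038],[0,0,0],0],[[0,0,0],[0,0,0],0],[[0,0,0],[0,0,0],0]])

```text
t: 26.5
ee_pos: [0.6492, 0.1271, 0.1081]
eef_rot: [3.141, -0.525, 1.066]
wrist_force: [-0.4, -1.0, -0.5]
width: 0.565
grasp_force: 26.2
```

```bash
cat >> deckchk.py <<'E'
def run2():
    tm("side","pics/side_ref.png",{"tall":(228,240,34,34),"tallkeeper":(238,248,18,18),"third":(150,240,40,30)})
    tm("scene","pics/scene_ref.png",{"tallkeeper":(205,158,24,24),"low":(265,165,28,24)})
E
python3 - <<'E' 2>&1 | grep -v "^deck"
from deckchk import *
print(local("low")); run2()
o,R=rest("tall"); w=o+R@np.array([.0,0,.025]); c=np.array([q[4],q[5],0]); Q=Ro.from_rotvec([0,0,.01745]).as_matrix(); print("tall scene per deg",proj("scene",c+Q@(w-c))-proj("scene",w))
E
```

```text
('xyz mm', array([43.1424,  5.2539, 11.7534]), 'force rest axes', array([-1.1525, -0.1076,  0.0849]))
side tall shift px -0.59 0.78 score 0.88
side tallkeeper shift px -0.7 0.73 score 0.96
side third shift px -0.41 -0.49 score 0.93
scene tallkeeper shift px -0.36 -1.01 score 0.98
scene low shift px -0.78 0.81 score 0.9
tall scene per deg [0.3452 0.4363]
```

```bash
python3 - <<'E' 2>&1 | grep -v "^deck"
from deckchk import *
run2(); print(arm.observe()["t"],local("low"))
m=arm.camera_model("wrist");im=arm.get_image("wrist"); cv2.imwrite("pics/w12.png",im[:,:,::-1])
g=cv2.cvtColor(im,cv2.COLOR_RGB2GRAY).astype(int); o,R=rest("low")
for x in (.072,.068,.06): print(x,[proj("wrist",o+R@np.array([x,s*.022,0])).round(1) for s in (1,0,-1)])
r=int(proj("wrist",o+R@np.array([.068,0,0]))[1]); 
for r in (r-14,r-7,r,r+7): print(r,g[r,200:350:2].tolist())
print(proj("wrist",pose()[0]), proj("wrist",pose()[0]+pose()[1].apply([0,0,-.012])))
E
```

```text
side tall shift px -0.91 1.06 score 0.89
side tallkeeper shift px -0.99 0.97 score 0.98
side third shift px 0.04 -0.75 score 0.94
scene tallkeeper shift px -0.52 -1.13 score 0.97
scene low shift px -1.15 1.16 score 0.9
26.7 ('xyz mm', array([43.4141,  4.8975, 11.8925]), 'force rest axes', array([ 0.368 ,  0.8559, -0.119 ]))
0.072 [array([245.7, 213.6]), array([287.6, 213.7]), array([329.4, 213.8])]
0.068 [array([245.9, 220.8]), array([287.5, 220.9]), array([329., 221.])]
0.06 [array([246.3, 234.9]), array([287.3, 235. ]), array([328.2, 235.1])]
206 [109, 108, 98, 102, 99, 96, 94, 96, 90, 88, 89, 87, 84, 88, 91, 93, 102, 103, 106, 99, 101, 97, 187, 241, 240, 239, 199, 116, 83, 42, 26, 34, 39, 34, 37, 35, 38, 38, 25, 43, 40, 47, 39, 40, 38, 43, 37, 44, 45, 32, 38, 35, 153, 242, 243, 242, 242, 159, 100, 99, 100, 101, 102, 101, 100, 117, 173, 237, 241, 240, 237, 238, 238, 235, 235]
213 [103, 100, 100, 96, 100, 106, 102, 97, 95, 90, 90, 92, 91, 87, 85, 94, 95, 98, 133, 162, 146, 142, 154, 174, 188, 194, 161, 146, 144, 143, 140, 132, 122, 103, 90, 81, 65, 60, 48, 44, 42, 39, 39, 36, 24, 27
[... 155 characters left out ...]
, 102, 102, 106, 101, 102, 103, 103, 104, 101, 93, 97, 95, 94, 102, 106, 112, 138, 78, 45, 46, 46, 52, 46, 51, 40, 46, 49, 53, 50, 42, 50, 51, 46, 45, 50, 41, 46, 52, 49, 57, 49, 46, 51, 50, 50, 46, 49, 47, 59, 54, 53, 53, 63, 66, 67, 76, 72, 134, 220, 241, 241, 240, 238, 239, 240, 240, 241, 238, 236, 237, 238, 238, 240]
227 [100, 101, 101, 100, 102, 102, 100, 100, 103, 99, 101, 100, 97, 102, 100, 103, 105, 116, 141, 67, 45, 49, 48, 53, 52, 48, 52, 48, 50, 49, 51, 43, 46, 45, 49, 50, 51, 51, 49, 48, 49, 53, 45, 47, 55, 53, 44, 49, 46, 55, 49, 48, 46, 45, 51, 51, 51, 43, 48, 124, 231, 243, 241, 241, 241, 241, 239, 238, 239, 240, 239, 238, 238, 236, 235]
[277.9    273.0403] [278.0041 285.087 ]
```

play_rows(commands=[[[0,0,0.006],[0,0,0],0],[[0,0,0.006],[0,0,0],0]])

```text
t: 26.95
ee_pos: [0.6523, 0.1284, 0.1041]
eef_rot: [3.137, -0.525, 1.066]
wrist_force: [-6.5, -10.4, 24.6]
width: 0.565
grasp_force: 28.8
```

play_rows(commands=[[[0,0,-0.005],[0,0,0],0],[[0,0,0],[0,0,0],0]])

```text
t: 27.15
ee_pos: [0.6503, 0.129, 0.1047]
eef_rot: [3.141, -0.525, 1.067]
wrist_force: [-0.3, 0.1, -1.2]
width: 0.568
grasp_force: 27.3
```

```bash
python3 - <<'E' 2>&1 | grep -v "^deck"
from deckchk import *
print(local("low")); run2(); print(arm.observe()["t"])
E
```

```text
('xyz mm', array([43.3411,  5.2046,  7.7378]), 'force rest axes', array([-0.6357,  0.3364, -0.9625]))
side tall shift px -0.45 0.47 score 0.87
side tallkeeper shift px -0.44 0.46 score 0.94
side third shift px -0.26 -0.21 score 0.96
scene tallkeeper shift px -0.05 -0.37 score 0.98
scene low shift px -0.02 0.75 score 0.89
27.25
```

play_rows(commands=[[[0,0,0.0018],[0,0,0],0],[[0,0,0],[0,0,0],0]])

```text
t: 27.45
ee_pos: [0.6505, 0.1292, 0.1041]
eef_rot: [3.141, -0.525, 1.067]
wrist_force: [-4.5, -3.9, 8.7]
width: 0.567
grasp_force: 28.0
```

```bash
python3 - <<'E' 2>&1 | grep -v "^deck"
from deckchk import *
print(local("low")); run2(); print(arm.observe()["t"])
E
```

```text
('xyz mm', array([43.2957,  5.1335,  7.0184]), 'force rest axes', array([-0.4974,  2.0004, 10.3273]))
side tall shift px -0.2 0.22 score 0.89
side tallkeeper shift px -0.11 0.16 score 0.98
side third shift px -0.09 -0.05 score 0.98
scene tallkeeper shift px 0.1 -0.16 score 0.98
scene low shift px -0.04 0.43 score 0.89
27.55
```

play_rows(commands=[[[0,0,-0.001],[0,0,0],0],[[-0.005,0,-0.001],[0,0,0],0],[[-0.012,0,0],[0,0,0],0],[[-0.012,0,0],[0,0,0],0],[[-0.012,0,0],[0,0,0],0],[[0,0,0],[0,0,0],0]])

```text
t: 28.15
ee_pos: [0.6408, 0.1121, 0.0932]
eef_rot: [-3.14, -0.523, 1.064]
wrist_force: [0.1, -0.5, -0.3]
width: 0.568
grasp_force: 27.3
```

```bash
python3 - <<'E' 2>&1 | grep -v "^deck"
from deckchk import *
print(local("low")); run2(); go(target("low",.02,.0078,.0047),tool("low",True))
E
```

```text
('xyz mm', array([20.7936,  5.3064,  7.4093]), 'force rest axes', array([-0.5281, -0.3633, -0.0734]))
side tall shift px -0.29 0.42 score 0.91
side tallkeeper shift px -0.21 0.24 score 0.97
side third shift px -0.14 -0.13 score 0.97
scene tallkeeper shift px 1.12 -1.75 score 0.45
scene low shift px 0.18 0.52 score 0.85
turn [-0.0003 -0.001  -0.0005] deg 0.05354494117284384 shift [-0.0044  0.0013 -0.0008] mm 2.3372947281230103
```

play_rows(commands=[[[-0.002,0.001,0],[0,0,0],0],[[-0.001,0,0],[0,0,0],0]])

```text
t: 28.45
ee_pos: [0.6415, 0.1124, 0.0935]
eef_rot: [3.141, -0.525, 1.067]
wrist_force: [0.0, -0.3, -0.0]
width: 0.565
grasp_force: 27.3
```

play_rows(commands=[[[-0.002,0,0],[0,0,0],0],[[-0.001,0,0],[0,0,0],0],[[0,0,0],[0,0,0],0]])

```text
t: 28.75
ee_pos: [0.6407, 0.1111, 0.0927]
eef_rot: [3.141, -0.525, 1.067]
wrist_force: [-0.4, -0.0, -1.5]
width: 0.568
grasp_force: 27.3
```

play_rows(commands=[[[-0.002,0,0],[0,0,0],0],[[-0.001,0,0],[0,0,0],0],[[0,0,0],[0,0,0],0]])

```text
t: 29.05
ee_pos: [0.6401, 0.1098, 0.0919]
eef_rot: [3.141, -0.524, 1.066]
wrist_force: [0.2, -0.1, -0.7]
width: 0.568
grasp_force: 27.3
```

play_rows(commands=[[[-0.002,0,0],[0,0,0],0],[[-0.001,0,0],[0,0,0],0],[[0,0,0],[0,0,0],0]])

```text
t: 29.35
ee_pos: [0.6395, 0.1087, 0.0911]
eef_rot: [3.141, -0.525, 1.066]
wrist_force: [-0.4, 0.2, -0.9]
width: 0.566
grasp_force: 27.3
```

```bash
python3 - <<'E' 2>&1 | grep -v "^deck"
from deckchk import *
print(local("low")); run2()
E
```

```text
('xyz mm', array([16.6312,  4.8637,  7.4509]), 'force rest axes', array([-0.4701,  0.4308, -0.7955]))
side tall shift px -0.28 0.38 score 0.93
side tallkeeper shift px -0.21 0.24 score 0.97
side third shift px -0.14 -0.13 score 0.97
scene tallkeeper shift px -8 -8 score 0.68
scene low shift px 0.37 1.2 score 0.79
```

play_rows(commands=[[[-0.002,0,0],[0,0,0],0],[[-0.002,0,0],[0,0,0],0],[[0,0,0],[0,0,0],0]])

```text
t: 29.75
ee_pos: [0.6386, 0.1071, 0.0901]
eef_rot: [3.141, -0.524, 1.066]
wrist_force: [-0.3, -0.0, -0.8]
width: 0.565
grasp_force: 27.3
```

```bash
python3 - <<'E' 2>&1 | grep -v "^deck"
from rib import *
for k,u,z in (("low",(245.5,282),.0185),("tall",(353,167.5),.0255)):
    o,R=rest(k); d=[proj("wrist",o+R@np.array([x,0,z]),w2) for x in (-.012,0,.008)]; print(k,d,"edge obs",u)
print(local("low"))
E
```

```text
low [array([235.7373, 286.4145]), array([246.0241, 288.992 ]), array([253.1322, 290.7666])] edge obs (245.5, 282)
tall [array([354.6009, 158.304 ]), array([356.2135, 172.254 ]), array([357.2983, 181.7373])] edge obs (353, 167.5)
('xyz mm', array([14.4849,  4.8726,  7.4518]), 'force rest axes', array([-0.5474,  0.2672, -0.6229]))
```

play_rows(commands=[[[-0.002,0,0],[0,0,0],0],[[-0.0015,0,0],[0,0,0],0],[[0,0,0],[0,0,0],0]])

```text
t: 30.05
ee_pos: [0.6381, 0.1061, 0.0895]
eef_rot: [3.141, -0.525, 1.067]
wrist_force: [-0.1, 2.2, 0.2]
width: 0.565
grasp_force: 27.3
```

play_rows(commands=[[[-0.001,0,0],[0,0,0],0],[[0,0,0],[0,0,0],0]])

```text
t: 30.25
ee_pos: [0.638, 0.106, 0.0894]
eef_rot: [3.141, -0.525, 1.067]
wrist_force: [0.8, 2.1, 2.0]
width: 0.565
grasp_force: 27.4
```

```bash
python3 - <<'E' 2>&1 | grep -v "^deck"
from deckchk import *
print(local("low")); run2(); print(local("low"))
E
```

```text
('xyz mm', array([13.0814,  4.7896,  7.4769]), 'force rest axes', array([2.9161, 0.2587, 0.6077]))
side tall shift px -0.29 0.41 score 0.94
side tallkeeper shift px -0.21 0.23 score 0.97
side third shift px -0.14 -0.12 score 0.97
scene tallkeeper shift px -8 -8 score 0.75
scene low shift px 0.78 2.27 score 0.73
('xyz mm', array([13.0464,  4.8118,  7.4639]), 'force rest axes', array([ 2.6998, -0.6378,  0.2479]))
```

play_rows(commands=[[[0,0,0.001],[0,0,0],0],[[0,0.0007,0],[0.0028,0,-0.0048],0],[[0,0.0007,0],[0.0028,0,-0.0048],0],[[0,0,0],[0,0,0],0]])

```text
t: 30.75
ee_pos: [0.6388, 0.1056, 0.089]
eef_rot: [3.141, -0.525, 1.076]
wrist_force: [1.1, 1.8, 6.1]
width: 0.567
grasp_force: 27.7
```

```bash
python3 - <<'E' 2>&1 | grep -v "^deck"
from deckchk import *
print(local("low")); run2(); print(local("low"))
E
```

```text
('xyz mm', array([12.9392,  3.9213,  7.1256]), 'force rest axes', array([ 4.8803, -0.1018,  4.2648]))
side tall shift px -0.04 0.12 score 0.96
side tallkeeper shift px 0.02 -0.01 score 1.0
side third shift px 0.02 0.04 score 0.99
scene tallkeeper shift px -8 -4.98 score 0.75
scene low shift px 1.26 1.81 score 0.72
('xyz mm', array([12.9717,  3.962 ,  7.0922]), 'force rest axes', array([5.1961, 0.0465, 2.3365]))
```

play_rows(commands=[[[0.0006,0,0],[0,0,0],0],[[0,0,0],[0,0,0],0.7],[[0,0,0],[0,0,0],0.7],[[0,0,0],[0,0,0],0.7]])

```text
t: 31.25
ee_pos: [0.6381, 0.1053, 0.0882]
eef_rot: [-3.141, -0.524, 1.075]
wrist_force: [0.1, 0.3, -0.2]
width: 0.699
grasp_force: 0.0
```

```bash
python3 - <<'E' 2>&1 | grep -v "^deck"
from deckchk import *
print(local("low")); run2(); print(arm.observe()["width"],arm.observe()["grasp_force"])
E
```

```text
('xyz mm', array([11.9772,  4.4197,  6.7495]), 'force rest axes', array([ 0.1317,  0.059 , -0.2983]))
side tall shift px -0.18 0.29 score 0.95
side tallkeeper shift px -0.09 0.14 score 0.98
side third shift px -0.06 -0.03 score 0.99
scene tallkeeper shift px -8 -3.43 score 0.76
scene low shift px 0.48 1.78 score 0.69
0.6971022926465439 0.0
```

play_rows(commands=[[[0,0,-0.01],[0,0,0],0.7],[[0,0,-0.04],[0,0,0],0.7],[[0,0,-0.07],[0,0,0],0.7],[[0,0,-0.08],[0,0,0],0.7],[[0,0,-0.08],[0,0,0],0.8],[[0,0,0],[0,0,0],0.8],[[0,0,0],[0,0,0],0.8]])

```text
t: 32.05
ee_pos: [0.6054, 0.0436, 0.2109]
eef_rot: [3.139, -0.525, 1.076]
wrist_force: [-0.5, 0.1, -0.3]
width: 0.804
grasp_force: 0.0
```

```bash
cat > st.py <<'E'
from deckchk import *
run2(); print(arm.observe()["t"])
w=model(*[pose()[0],pose()[1].as_euler("xyz")])
im=arm.get_image("wrist"); cv2.imwrite(f"pics/wf{int(arm.observe()['t']*100)}.png",im[:,:,::-1])
for t in ("thin_cap_center","thick_cap_center","rest_low","deck_mark"):
    for c in ("wrist","scene","side"): print(t,c,[(np.round(r["uv"],1).tolist(),round(r["confidence"],2)) for r in arm.spot_point(t,c)[:3]])
for k,z in (("low",.006),("tall",.0095)):
    o,R=rest(k); print(k,[proj(c,o+R@np.array([.012 if k=="low" else .0072,.0045 if k=="low" else -.0032,z+.004])).round(1) for c in ("wrist","scene","side")])
tm("side","pics/side_ref.png",{"tallkeeper":(238,248,18,18)}); print(arm.observe()["t"])
E
python3 st.py 2>&1 | grep -v "^deck [^m]"
```

```text
side tall shift px -0.12 0.18 score 0.98
side tallkeeper shift px -0.09 0.14 score 0.98
side third shift px -0.06 -0.03 score 0.99
scene tallkeeper shift px -0.08 -0.2 score 0.99
scene low shift px 0.07 -0.09 score 0.9
32.15
thin_cap_center wrist [([275.3, 203.4], 0.86)]
thin_cap_center scene [([271.5, 170.2], 0.78)]
thin_cap_center side [([233.5, 224.6], 0.6)]
thick_cap_center wrist [([193.8, 120.8], 0.81), ([331.7, 342.7], 0.79)]
thick_cap_center scene [([327.0, 218.0], 0.97), ([221.8, 164.7], 0.62)]
thick_cap_center side [([239.6, 253.2], 0.83), ([241.7, 216.3], 0.51)]
rest_low wrist [([274.7, 213.8], 0.8)]
rest_low scene [([275.7, 173.6], 0.56)]
rest_low side [([230.3, 226.6], 0.73)]
deck_mark wrist [([190.6, 219.5], 0.81)]
deck_mark scene [([240.7, 200.3], 0.77)]
deck_mark side [([262.4, 249.2], 0.66)]
low [array([276.9, 203.6]), array([273. , 171.6]), array([231.2, 226.3])]
tall [array([193.7, 123. ]), array([223.8, 164.5]), array([238.4, 255.8])]
side tallkeeper shift px -0.09 0.14 score 0.98
32.85
```

```bash
python3 -c "
from rig import arm
print(arm.sign_off())"
```

```text
the job is handed in; nothing more can be done
None
```

I loaded both caps against their stops and handed the job in at about 33 s; no verdict came back. The turntable was nudged while loading but is back within about 0.5 mm of its start and still. I never measured whether the stops moved, but I pushed them with no more than about 5 N, which is their slip limit. The domed cap, bracket and screwdriver were never touched.

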